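# Put the small cups on the drying-cabinet shelf through its upper half door

### The arm

A 6-joint arm with a two-finger parallel gripper is mounted at the origin on the work surface. World frame = base frame: x ahead of the robot, y to its left, z up, the work surface at z = 0. Lengths are in m, angles in rad, forces in N, time in s.
With the tool pointing down it reaches from about 0.425 to 1.125 m from the base axis. Payload 14.9 kg.
Tool frame: the origin (TCP) lies on the centre line of the jaws, within the pads' length; the fingertips stand 14 mm ahead of it and the grasp point (between the pads) lies 5 mm behind it (r.finger_overhang is the distance from the TCP to the fingertips, in m); z points along the fingers, y is the line along which they close (so a half turn about z gives the same grasp; the last joint's range is limited). The gripper opens to 91 mm and grips with 3 to 60 N. Pads are 32 mm wide; open, the fingers measure 118 mm over their backs; the gripper's body (76 mm by 178 mm) begins 60 mm behind the grasp point.
Start: joints at [1.163, 0.379, 1.734, -0, 1.028, -0.033], TCP at [0.256, 0.651, 0.228] pointing down, gripper open.
Joint ranges: [-2.77, 2.77], [-0.74, 2.19], [0, 2.66], [-1.06, 4.2], [0.31, 2.87], [-3.08, 3.08]. Speed limits (rad/s): [1.89, 1.89, 2.39, 3.14, 3.14, 3.14].

### API

Orientations are given as a unit quaternion [x, y, z, w].
In Python, from bench import r, cams gives the robot as it stands.
- The arm moves only by the shell command python3 -m inch 'ROWS'. ROWS is JSON, a list of rows, each an object with "claw": the closure, from -1 (fully open) to 1 (shut); "delta_pos": the shift along the tool's x, y, z in units of 0.4 m (1.0 is 0.4 m), a list of three; "roll": the turn about the tool's z in units of 120 degrees (1.0 is 120 degrees). In form: [{"claw": claw, "delta_pos": [dx, dy, dz], "roll": roll}, ...]. A call has exactly 10 rows; each row is the pose to reach, as a shift and turn from the pose commanded when the call began, along the tool's axes at that moment; what a row does not reach only later rows make up. A row lasts 1/8 s, in which the tool goes at most 62.5 mm and 10.7 degrees, less where a joint would pass 70% of its speed; a pose out of reach is approached as far as the arm can. A call with a number of a shift or a turn outside -1 to 1 is refused whole. A call with a gripper value outside its range is refused whole. The fingers move at their own pace and stop on an object; the grip force is fixed at half the most. Time passes only in rows, so rows that repeat a pose let the fingers close, or fill a call up. It gives the time, the measured TCP pose, the force, the opening and the grip force at its end, in the units of the state.
- r.get_obs(): the state, without advancing time (a new reading comes with each control period).
- cams.capture(name): name is "scene" or "top" or "wrist"; returns (picture, depth): 384x512x3 uint8, red, green, blue; 384x512 float32, m along the optical axis (not along the pixel's ray), 0 where there is no reading.
- cams.camera_params(name): a dict with "camera_matrix" (3x3 intrinsics, pixels), "rvec" (rotation vector, rad) and "tvec" (3), from world to camera coordinates, as OpenCV has them; the wrist camera has in their place "tool_from_camera" (4x4, takes a point from camera to tool coordinates, whose origin is the TCP and whose axes are the flange's). Camera axes: x right, y down, z forward; pixel columns grow to the right and rows downward; lengths in m; the calibration is good to about 2 mm. The wrist camera is an equidistant fisheye: a pixel r from the principal point sees the ray r / f radians off the axis. A picture is of the moment at which its call begins: read the wrist's pose just before it. camera_params takes no time and is no camera call.
- r.finish_job(): hands the job in; it is judged then, once.
The state is a dict: "t": time; "q": joint angles; "joint_vel": joint speeds; "joint_torque": joint torques, N m; "ee_pos": TCP position; "eef_rot": TCP orientation; "contact_force": force on the tool from outside, world axes, zero at the start; "torque": the same for the moment, N m; "gripper_width": finger opening in m; "grasp_force": force on a finger pad.
Only numpy, scipy, OpenCV 4.12 (cv2) and the standard library are available. Lean on these libraries where they do the work, as an engineer would, in place of code of your own. Each camera call takes 0.05 s, during which the arm holds its last target. There are 200 camera calls.

### The job

Put all the small cups without handles away in the blue drying cabinet: draw the bolt of its upper half door and swing that half wide open, leaving the lower half shut and bolted, pull the shelf right out and stand every cup upright on it, setting them down gently. Then push the shelf fully home, shut the upper half door and shoot its bolt fully home again. Leave the big mugs standing where they are.

Things in the scene. Friction and masses are not known exactly. Their poses are not given: they have to be found in the camera images.
- cabinet: Blue drying cabinet 280 wide, 270 deep, 235 high, fixed. Origin: on the table, middle of the front; -x points out of the front, +y along its width, z up. Split door, two leaves 220 wide, 12 thick, outer face x = -13, hinge y = -110, free edge y = 110: upper z 128 to 235, lower z 14 to 125. Roof starts at x = 70, leaving a slot over the shelf's front. Bolt keepers: y 116 to 138, out to x = -52
- top_leaf (a joint): upper half door's hinge, rad: 0 shut, 1.75 fully open; swings out towards the cabinet's -x, counterclockwise seen from above; stays where left (friction 0.06 N m). Its bolt, when shot, holds it shut. The shelf's path is clear of it only beyond about 1.5
- top_leaf_hinge (a point): upper half leaf's hinge axis (vertical) at the level of the leaf's top edge: cabinet frame x = -13, y = -110, z = 235
- top_leaf_handle (a point): top end of the upper half door's handle: an upright round steel rod 11 in diameter, 36 out from the leaf's outer face, 110 from the hinge axis along the leaf, from z 172 up to this point at z 249, 14 above the leaf's top edge
- top_leaf_bolt (a joint): barrel bolt on the upper leaf, m: 0 fully home (shot into its keeper), 0.030 fully drawn; drawing moves it along the leaf towards the hinge (cabinet -y when shut). Friction 1.5 N, stays where left. It frees the door at about 0.022
- top_leaf_bolt_knob (a point): top end of the upper bolt's knob: an upright round steel pin 12 in diameter, its top (this point) at z 267, 32 above the leaf's top edge; 26 out from the leaf's outer face; 188 from the hinge axis along the leaf when shot, 158 when drawn
- low_leaf (a joint): hinge of the lower half leaf, rad, 0 shut: must stay shut
- low_leaf_bolt (a joint): barrel bolt on the lower leaf, m, 0 shot: must stay shot
- low_leaf_bolt_knob (a point): top end of the lower bolt's knob (pin 12 in diameter, 30 tall, top at z 105): leave it alone
- shelf (a joint): pull-out shelf behind the upper leaf, m: 0 fully home, 0.190 right out (towards the cabinet's -x); friction about 1.5 N, stays where it is left
- shelf_handle (a point): middle of the shelf's handle: a level round steel bar 10 in diameter, 80 long along the cabinet's y, at z 170, 31 in front of the outside of the shelf's front wall (x = 19, y = 8 in the cabinet frame when home); the roof slot leaves room for fingers from above on both sides of it
- shelf_in (a point): middle of the shelf's inner floor, on the floor (z 140); axes as the cabinet's. The shelf is an aluminium tray 200 (x) by 188 (y) outside, walls 4 thick that rise 30 above the inner floor
- cup1: small handleless glazed cup, 64 high, round: 42 across the foot, 51 at height 22, 53 at the mouth, walls 4; about 130 g. Origin: centre of its foot; z up. Absent in some starts
- cup2: small handleless glazed cup, 64 high, round: 42 across the foot, 51 at height 22, 53 at the mouth, walls 4; about 130 g. Origin: centre of its foot; z up. Absent in some starts
- cup3: small handleless glazed cup, 64 high, round: 42 across the foot, 51 at height 22, 53 at the mouth, walls 4; about 130 g. Origin: centre of its foot; z up. Absent in some starts
- cup4: small handleless glazed cup, 64 high, round: 42 across the foot, 51 at height 22, 53 at the mouth, walls 4; about 130 g. Origin: centre of its foot; z up. Absent in some starts
- mug1: big glazed mug with a handle, 98 high, 80 across, the handle reaching 30 further on its own +y side. Origin: centre of its foot. A bystander
- mug2: big glazed mug with a handle, 98 high, 80 across, the handle reaching 30 further on its own +y side. Origin: centre of its foot. A bystander
Mind the look-alikes: they are no part of the job. Leave any pink look-alike of the cup4 alone.

How it is judged:
On the way, in this order (a step that is already met when the one before it is completed fails the run):
1. the upper bolt is drawn (value of joint top_leaf_bolt above 0.02 m), for 0.1 s.
2. the upper half door is wide open (value of joint top_leaf above 1.3 rad and value of joint low_leaf_bolt below 0.006 m and value of joint low_leaf below 0.04 rad), for 0.2 s.
3. the shelf is pulled right out (value of joint shelf above 0.16 m and value of joint top_leaf above 1.3 rad), for 0.2 s.
4. every cup stands upright on the pulled-out shelf, let go (x of cup1 in the frame of shelf_in between -0.078 and 0.078 m and y of cup1 in the frame of shelf_in between -0.072 and 0.072 m and z of cup1 in the frame of shelf_in between -0.004 and 0.008 m and angle between each of cup1, cup2, cup3, cup4's own z axis and vertical below 0.15 rad and x of cup2 in the frame of shelf_in between -0.078 and 0.078 m and y of cup2 in the frame of shelf_in between -0.072 and 0.072 m and z of cup2 in the frame of shelf_in between -0.004 and 0.008 m and x of cup3 in the frame of shelf_in between -0.078 and 0.078 m and y of cup3 in the frame of shelf_in between -0.072 and 0.072 m and z of cup3 in the frame of shelf_in between -0.004 and 0.008 m and x of cup4 in the frame of shelf_in between -0.078 and 0.078 m and y of cup4 in the frame of shelf_in between -0.072 and 0.072 m and z of cup4 in the frame of shelf_in between -0.004 and 0.008 m and value of joint shelf above 0.12 m and contact force between the fingers and cup1 below 0.2 N and contact force between the fingers and cup2 below 0.2 N and contact force between the fingers and cup3 below 0.2 N and contact force between the fingers and cup4 below 0.2 N), for 0.3 s.
5. the shelf is pushed home (value of joint shelf below 0.01 m), for 0.2 s.
6. the upper half door is shut (value of joint top_leaf below 0.05 rad), for 0.2 s.
7. the upper bolt is shot home (value of joint top_leaf_bolt below 0.008 m and value of joint top_leaf below 0.05 rad), for 0.2 s.
At the end, for the whole second after the job is handed in: Every cup present stands upright (within 0.15 rad) on the shelf's floor, its foot centre within 78 mm (depth) and 72 mm (width) of the shelf's middle; shelf within 10 mm of home, upper half door within 0.05 rad of shut, its bolt within 8 mm of fully home; lower half shut and bolted; nothing moving (all of step 7 and x of cup1 in the frame of shelf_in between -0.078 and 0.078 m and y of cup1 in the frame of shelf_in between -0.072 and 0.072 m and z of cup1 in the frame of shelf_in between -0.004 and 0.008 m and angle between each of cup1, cup2, cup3, cup4's own z axis and vertical below 0.15 rad and x of cup2 in the frame of shelf_in between -0.078 and 0.078 m and y of cup2 in the frame of shelf_in between -0.072 and 0.072 m and z of cup2 in the frame of shelf_in between -0.004 and 0.008 m and x of cup3 in the frame of shelf_in between -0.078 and 0.078 m and y of cup3 in the frame of shelf_in between -0.072 and 0.072 m and z of cup3 in the frame of shelf_in between -0.004 and 0.008 m and x of cup4 in the frame of shelf_in between -0.078 and 0.078 m and y of cup4 in the frame of shelf_in between -0.072 and 0.072 m and z of cup4 in the frame of shelf_in between -0.004 and 0.008 m and value of joint low_leaf_bolt below 0.006 m and value of joint low_leaf below 0.04 rad and value of joint shelf below 0.01 m and linear speed of each of cup1, cup2, cup3, cup4 below 0.03 m/s); the robot touches nothing.
It fails at once if the lower half door unbolted or opened (value of joint low_leaf_bolt above 0.01 m or value of joint low_leaf above 0.06 rad).
It fails at once if a big mug tipped or pushed away (angle between any of mug1, mug2's own z axis and vertical above 0.6 rad or distance of any of mug1, mug2 from where it was at the start of the episode above 0.06 m).
It fails at once if a cup let go above the shelf and dropped on it from more than about 3 cm ((linear speed of cup1 above 0.8 m/s and contact force between the fingers and cup1 below 0.2 N and z of cup1 in the frame of shelf_in above 0.004 m and horizontal distance between cup1 and shelf_in below 0.11 m) or (linear speed of cup2 above 0.8 m/s and contact force between the fingers and cup2 below 0.2 N and z of cup2 in the frame of shelf_in above 0.004 m and horizontal distance between cup2 and shelf_in below 0.11 m) or (linear speed of cup3 above 0.8 m/s and contact force between the fingers and cup3 below 0.2 N and z of cup3 in the frame of shelf_in above 0.004 m and horizontal distance between cup3 and shelf_in below 0.11 m) or (linear speed of cup4 above 0.8 m/s and contact force between the fingers and cup4 below 0.2 N and z of cup4 in the frame of shelf_in above 0.004 m and horizontal distance between cup4 and shelf_in below 0.11 m)).
Of cup1, cup2, cup3, cup4 only 2 to 4 are there at a start; the rules pass over those that are not, and their reading is None.
At some moment in a run one of cup1, cup2, cup3, cup4 may be knocked a few centimetres aside while the robot is not near it.
It also fails if it takes over 210 s, if anything falls off the work surface, if the arm or the gripper's body presses on something with over 40 N, if the wrist force passes 120 N, or if a joint passes its speed limit or range.

## Working session

There is one attempt and no reset: what is moved stays moved. The work goes in short steps, Python scripts to look and compute and a shell command to move; the robot and the scene stay as the last step left them, time stands still between calls to the robot, and variables do not carry over. Pictures are saved under pics/ and viewed, at most 14 in all, crops included, and the job is handed in when it is done.

```bash
ls; mkdir -p pics; cat > h.py <<'E'
import numpy as np,cv2
from bench import r,cams
from scipy.spatial.transform import Rotation as R
def cap(n,save=None):
    im,d=cams.capture(n)
    if save: cv2.imwrite('pics/'+save,im[:,:,::-1])
    return im,d
def world(n,d):
    p=cams.camera_params(n);K=np.array(p["camera_matrix"]);Rm=cv2.Rodrigues(np.array(p["rvec"],float))[0];t=np.array(p["tvec"]).ravel()
    v,u=np.mgrid[:d.shape[0],:d.shape[1]]
    X=np.stack([(u-K[0,2])/K[0,0]*d,(v-K[1,2])/K[1,1]*d,d],-1)
    return (X-t)@Rm
def st():
    o=r.get_obs();print({k:np.round(o[k],4).tolist() for k in("t","q","ee_pos","eef_rot","contact_force","gripper_width","grasp_force")})
    return o
E
python3 - <<'E'
from h import *
o=st();print(R.from_quat(o["eef_rot"]).as_matrix().round(3))
for n in("scene","top"):
    im,d=cap(n,n+'0.png');np.savez(f'{n}0.npz',im=im,d=d)
    p=cams.camera_params(n);Rm=cv2.Rodrigues(np.array(p["rvec"],float))[0];print(n,(-Rm.T@np.array(p["tvec"]).ravel()).round(3),Rm[2].round(3))
E
```

```text
pics
{'t': 0.0, 'q': [1.1627, 0.3795, 1.7348, 0.0, 1.0285, -0.0333], 'ee_pos': [0.2561, 0.6511, 0.2272], 'eef_rot': [0.1863, 0.9825, -0.0006, -0.0001], 'contact_force': [0.397, -0.3075, 0.0584], 'gripper_width': 0.0911, 'grasp_force': 0.0}
[[-0.931  0.366 -0.   ]
 [ 0.366  0.931 -0.001]
 [ 0.    -0.001 -1.   ]]
scene [0.993 0.711 1.04 ] [-0.368 -0.557 -0.744]
top [0.382 0.044 1.401] [ 0.142 -0.004 -0.99 ]
```

View pics/scene0.png

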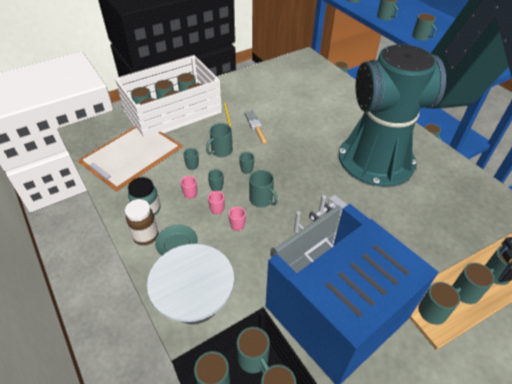

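View pics/top0.png

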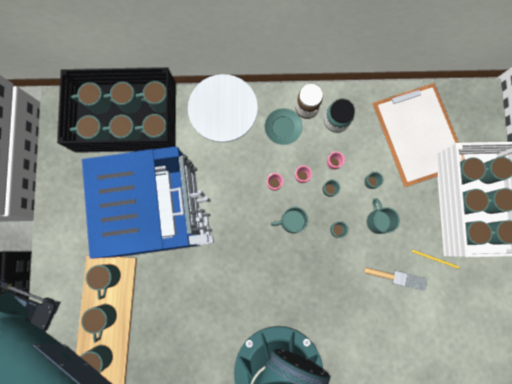

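The scene view shows the blue cabinet with its door side facing right in the top view. In the top view the three small teal cups are at about (331,188), (373,180) and (339,229). The mugs are at (293,220) and (383,220), and the three pink look-alikes are at (275,181), (303,174) and (336,160). Next I'll measure positions.

```bash
cat > m.py <<'E'
from h import *
def load(n):
    z=np.load(n+'0.npz');return z['im'],z['d']
im,d=load('top');W=world('top',d);hsv=cv2.cvtColor(im,cv2.COLOR_RGB2HSV)
print('table z',np.median(W[260:300,300:340,2]))
blue=((abs(hsv[...,0].astype(int)-110)<12)&(hsv[...,1]>140)&(abs(W[...,2]-.235)<.012)&(d>0))
pts=W[blue];print('blue n',len(pts),'z',np.median(pts[:,2]))
(c,s,a)=cv2.minAreaRect(pts[:,:2].astype(np.float32));print('rect',np.round(c,4),np.round(s,4),a);print(cv2.boxPoints((c,s,a)).round(4))
# high metal
for zlo,zhi in((.242,.256),(.257,.275)):
    m=(W[...,2]>zlo)&(W[...,2]<zhi)&(d>0);m[:140]=0;m[260:]=0;m[:,:150]=0;m[:,230:]=0
    n,l,stt,cen=cv2.connectedComponentsWithStats(m.astype(np.uint8))
    for i in range(1,n):print(zlo,stt[i],W[l==i].mean(0).round(4),W[l==i].min(0).round(4),W[l==i].max(0).round(4))
# cups
for nm,(u,v),rad in(('c',(331,188),11),('c',(373,180),12),('c',(339,229),11),('mug',(293,220),24),('mug',(383,220),24),('pk',(275,181),11),('pk',(303,174),11),('pk',(336,160),11)):
    vv,uu=np.mgrid[:384,:512];m=((uu-u)**2+(vv-v)**2<rad**2*1.6)&(d>0)
    top=W[m][:,2].max();mm=m&(W[...,2]>top-.008);P=W[mm][:,:2].astype(np.float32);cc,rr=cv2.minEnclosingCircle(P);print(nm,(u,v),'top z',top.round(4),'centre',np.round(cc,4),'r',round(rr,4),mm.sum(), hsv[v+5,u+6])
E
python3 m.py
```

```text
table z 0.0010670984961398916
blue n 6659 z 0.23502482358846738
rect [0.5229 0.3939] [0.281  0.2695] 6.788330078125
[[0.3675 0.5111]
 [0.3993 0.2435]
 [0.6784 0.2767]
 [0.6465 0.5443]]
0.242 [182 178   1   1   1] [0.5824 0.2593 0.2423] [0.5824 0.2593 0.2423] [0.5824 0.2593 0.2423]
0.242 [197 190   5   4  13] [0.5434 0.2116 0.2488] [0.5387 0.2065 0.2428] [0.5468 0.2167 0.2546]
0.242 [184 205   1   1   1] [0.5068 0.2532 0.2431] [0.5068 0.2532 0.2431] [0.5068 0.2532 0.2431]
0.242 [199 219   2   3   3] [0.464  0.2088 0.2524] [0.4614 0.2076 0.2512] [0.4666 0.2107 0.2542]
0.257 [196 217   5   5  17] [0.4666 0.212  0.2656] [0.4608 0.2071 0.2578] [0.4716 0.2171 0.2738]
c (331, 188) top z 0.0702 centre [ 0.5743 -0.1847] r 0.0264 52 [ 76  34 144]
c (373, 180) top z 0.0724 centre [ 0.5972 -0.3248] r 0.0262 30 [ 83  61 130]
c (339, 229) top z 0.0701 centre [ 0.4404 -0.2039] r 0.0266 56 [ 83  64 123]
mug (293, 220) top z 0.1032 centre [ 0.4729 -0.0616] r 0.0399 95 [ 85  68 143]
mug (383, 220) top z 0.1062 centre [ 0.4641 -0.3432] r 0.0398 61 [ 85  71 115]
pk (275, 181) top z 0.0703 centre [ 0.5983 -0.0033] r 0.0261 41 [175  55 191]
pk (303, 174) top z 0.0704 centre [ 0.6212 -0.0961] r 0.0264 55 [175  59 198]
pk (336, 160) top z 0.0701 centre [ 0.665  -0.2032] r 0.0267 57 [178  47 199]
```

```bash
python3 - <<'E'
import cv2,numpy as np
a=cv2.imread('pics/top0.png')[140:262,75:225];b=cv2.imread('pics/scene0.png')[140:300,240:400]
a=cv2.resize(a,(600,488),interpolation=2);cv2.imwrite('pics/a.png',a)
E
```

```text
(no output)
```

View pics/a.png

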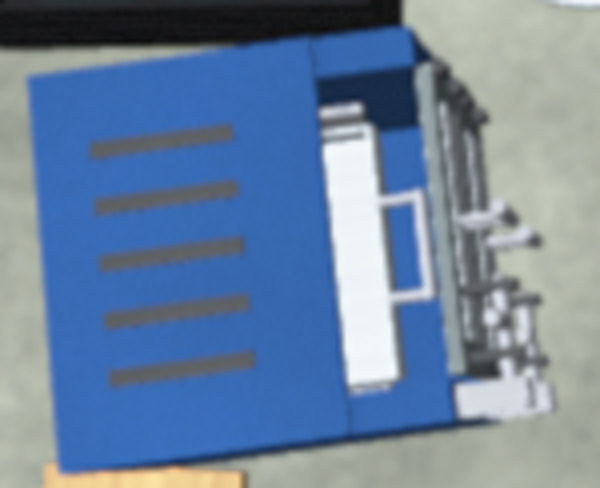

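The crop shows the shelf handle at about (420,245), the leaf edge on at (440,220), the handle top at (510,213) and the bolt knob at about (530,300). The knob and handle measured within 1–2 mm of the model, so the cabinet frame holds: origin (0.539, 0.260), x-axis at 96.8°. First I lift and align the tool to that frame.

```bash
cat >> h.py <<'E'
O=np.array([.5392,.2601,0]);A=np.deg2rad(96.79)
CX=np.array([np.cos(A),np.sin(A),0]);CY=np.array([-np.sin(A),np.cos(A),0])
C=np.stack([CX,CY,[0,0,1]],1)
def c2w(p):return O+C@np.array(p,float)
def w2c(p):return C.T@(np.array(p,float)-O)
def go(*targets,cab=True):
    "units shift of each target (cabinet frame, m) in tool axes now"
    o=r.get_obs();M=R.from_quat(o["eef_rot"]).as_matrix()
    yaw=np.degrees(np.arctan2(M[1,1],M[0,1]))
    print('t',round(o['t'],2),'cab',w2c(o['ee_pos']).round(4),'toolY-yaw',round(yaw,2),'q',np.round(o['q'],2),'F',np.round(o['contact_force'],1),'w',round(o['gripper_width'],4),'g',round(o['grasp_force'],1))
    for t in targets:
        p=c2w(t) if cab else np.array(t);print(t,'->',((M.T@(p-o['ee_pos']))/.4).round(4).tolist())
E
python3 -m inch '[{"claw":-1,"delta_pos":[0,0,-0.1],"roll":0},{"claw":-1,"delta_pos":[0,0,-0.2],"roll":0},{"claw":-1,"delta_pos":[0,0,-0.3],"roll":0},{"claw":-1,"delta_pos":[0,0,-0.35],"roll":0.08},{"claw":-1,"delta_pos":[0,0,-0.35],"roll":0.165},{"claw":-1,"delta_pos":[0,0,-0.35],"roll":0.25},{"claw":-1,"delta_pos":[0,0,-0.35],"roll":0.335},{"claw":-1,"delta_pos":[0,0,-0.35],"roll":0.42},{"claw":-0.3,"delta_pos":[0,0,-0.35],"roll":0.5146},{"claw":-0.3,"delta_pos":[0,0,-0.35],"roll":0.5146}]'
python3 -c "
from h import *
go((-.039,.078,.36),(-.039,.078,.266))"
```

```text
t: 1.35
ee_pos: [0.2562, 0.6513, 0.3676]
eef_rot: [0.664, 0.748, -0.0, 0.0]
contact_force: [-0.4, 0.9, 0.5]
gripper_width: 0.074
grasp_force: 0.0
t 1.35 cab [0.4219 0.2348 0.3676] toolY-yaw 6.81 q [ 1.16  0.26  1.63 -0.    1.25  1.04] F [-0.4  0.9  0.5] w 0.074 g 0.0
(-0.039, 0.078, 0.36) -> [-1.1524, 0.3915, 0.0194]
(-0.039, 0.078, 0.266) -> [-1.1523, 0.3916, 0.2544]
```

```bash
python3 -m inch '[{"claw":-0.3,"delta_pos":[-0.13,0.045,0],"roll":0},{"claw":-0.3,"delta_pos":[-0.26,0.09,0],"roll":0},{"claw":-0.3,"delta_pos":[-0.39,0.135,0],"roll":0},{"claw":-0.3,"delta_pos":[-0.52,0.18,0],"roll":0},{"claw":-0.3,"delta_pos":[-0.65,0.225,0],"roll":0},{"claw":-0.3,"delta_pos":[-0.78,0.27,0],"roll":0},{"claw":-0.3,"delta_pos":[-0.91,0.32,0],"roll":0},{"claw":-0.3,"delta_pos":[-1,0.36,0],"roll":0},{"claw":-0.3,"delta_pos":[-1,0.39,0],"roll":0},{"claw":-0.3,"delta_pos":[-1,0.39,0],"roll":0}]'
python3 -c "
from h import *
go((-.039,.078,.36),(-.039,.078,.266))"
```

```text
t: 2.6
ee_pos: [0.4588, 0.2729, 0.3678]
eef_rot: [0.663, 0.748, -0.0, -0.0]
contact_force: [-0.1, 1.1, -0.2]
gripper_width: 0.0596
grasp_force: 0.0
t 2.6 cab [0.0222 0.0784 0.3678] toolY-yaw 6.88 q [ 0.49 -0.04  1.96  0.    1.22  0.37] F [-0.1  1.1 -0.2] w 0.0596 g 0.0
(-0.039, 0.078, 0.36) -> [-0.1531, 0.0007, 0.0196]
(-0.039, 0.078, 0.266) -> [-0.1531, 0.0007, 0.2546]
```

```bash
python3 -m inch '[{"claw":-0.3,"delta_pos":[-0.08,0,0.02],"roll":0},{"claw":-0.3,"delta_pos":[-0.153,0,0.04],"roll":0},{"claw":-0.3,"delta_pos":[-0.153,0,0.12],"roll":0},{"claw":-0.3,"delta_pos":[-0.153,0,0.2],"roll":0},{"claw":-0.3,"delta_pos":[-0.153,0,0.262],"roll":0},{"claw":-0.3,"delta_pos":[-0.153,0,0.262],"roll":0},{"claw":1,"delta_pos":[-0.153,0,0.262],"roll":0},{"claw":1,"delta_pos":[-0.153,0,0.262],"roll":0},{"claw":1,"delta_pos":[-0.153,0,0.262],"roll":0},{"claw":1,"delta_pos":[-0.153,0,0.262],"roll":0}]'
python3 -c "
from h import *
go((-.039,.048,.262))"
```

```text
t: 3.85
ee_pos: [0.4657, 0.2119, 0.2635]
eef_rot: [0.664, 0.748, 0.0, 0.0]
contact_force: [0.8, -0.1, 0.3]
gripper_width: 0.022
grasp_force: 0.0
t 3.85 cab [-0.0392  0.0787  0.2635] toolY-yaw 6.77 q [ 0.38  0.03  2.09 -0.    1.02  0.26] F [ 0.8 -0.1  0.3] w 0.022 g 0.0
(-0.039, 0.048, 0.262) -> [0.0005, 0.0767, 0.0038]
```

```bash
python3 -m inch '[{"claw":1,"delta_pos":[0,0,0],"roll":0},{"claw":1,"delta_pos":[0,0,0],"roll":0},{"claw":1,"delta_pos":[0,0,0],"roll":0},{"claw":1,"delta_pos":[0,0.015,0],"roll":0},{"claw":1,"delta_pos":[0,0.03,0],"roll":0},{"claw":1,"delta_pos":[0,0.045,0],"roll":0},{"claw":1,"delta_pos":[0,0.06,0],"roll":0},{"claw":1,"delta_pos":[0,0.075,0],"roll":0},{"claw":1,"delta_pos":[0,0.075,0],"roll":0},{"claw":1,"delta_pos":[0,0.075,0],"roll":0}]'
python3 -c "
from h import *
go((-.039,.048,.262))"
```

```text
t: 5.1
ee_pos: [0.495, 0.2153, 0.2631]
eef_rot: [0.664, 0.748, -0.001, -0.001]
contact_force: [-8.3, -2.3, 9.1]
gripper_width: 0.0108
grasp_force: 30.0
t 5.1 cab [-0.0393  0.0492  0.2631] toolY-yaw 6.77 q [0.37 0.08 2.03 0.   1.03 0.25] F [-8.3 -2.3  9.1] w 0.0108 g 30.0
(-0.039, 0.048, 0.262) -> [0.0008, 0.003, 0.0028]
```

```bash
python3 -m inch '[{"claw":0.3,"delta_pos":[0,-0.002,0],"roll":0},{"claw":0.3,"delta_pos":[0,-0.002,0],"roll":0},{"claw":0.3,"delta_pos":[0,-0.002,0],"roll":0},{"claw":0.3,"delta_pos":[0,-0.002,-0.06],"roll":0},{"claw":0.3,"delta_pos":[-0.024,0.06,-0.06],"roll":0},{"claw":0.3,"delta_pos":[-0.024,0.123,-0.06],"roll":0},{"claw":0.3,"delta_pos":[-0.024,0.123,-0.06],"roll":0},{"claw":0.3,"delta_pos":[-0.024,0.123,0.02],"roll":0},{"claw":0.3,"delta_pos":[-0.024,0.123,0.1],"roll":0},{"claw":0.3,"delta_pos":[-0.024,0.123,0.1],"roll":0}]'
python3 -m inch '[{"claw":0.3,"delta_pos":[0,0,0],"roll":0},{"claw":1,"delta_pos":[0,0,0],"roll":0},{"claw":1,"delta_pos":[0,0,0],"roll":0},{"claw":1,"delta_pos":[0,0,0],"roll":0},{"claw":1,"delta_pos":[0,0,0],"roll":0},{"claw":1,"delta_pos":[0,0,0],"roll":0},{"claw":1,"delta_pos":[0,0,0],"roll":0},{"claw":1,"delta_pos":[0,0,0],"roll":0},{"claw":1,"delta_pos":[0,0,0],"roll":0},{"claw":1,"delta_pos":[0,0,0],"roll":0}]'
python3 -c "
from h import *
T=lambda a:(-.013-.036*np.cos(a)-.110*np.sin(a),-.110-.036*np.sin(a)+.110*np.cos(a),.222)
cap('top','t1.png');go(*[tuple(np.round(T(a),4)) for a in (0,.1,.2,.3,.4,.5,.6,.7,.8,.85)])"
```

```text
t: 6.35
ee_pos: [0.5459, 0.2121, 0.2243]
eef_rot: [0.664, 0.748, 0.001, 0.0]
contact_force: [1.3, 1.1, 10.1]
gripper_width: 0.0322
grasp_force: 5.0
t: 7.6
ee_pos: [0.5441, 0.2113, 0.2231]
eef_rot: [0.664, 0.748, -0.001, -0.001]
contact_force: [-9.5, -4.1, 9.0]
gripper_width: 0.0103
grasp_force: 30.0
t 7.65 cab [-0.049   0.0009  0.2231] toolY-yaw 6.79 q [ 0.33  0.21  1.97 -0.    0.96  0.21] F [-8.4 -4.2  9. ] w 0.0103 g 30.0
(np.float64(-0.049), np.float64(0.0), np.float64(0.222)) -> [0.0, 0.0023, 0.0028]
(np.float64(-0.0598), np.float64(-0.0041), np.float64(0.222)) -> [-0.027, 0.0126, 0.0028]
(np.float64(-0.0701), np.float64(-0.0093), np.float64(0.222)) -> [-0.0527, 0.0256, 0.0028]
(np.float64(-0.0799), np.float64(-0.0156), np.float64(0.222)) -> [-0.0772, 0.0413, 0.0027]
(np.float64(-0.089), np.float64(-0.0227), np.float64(0.222)) -> [-0.1, 0.0591, 0.0027]
(np.float64(-0.0973), np.float64(-0.0307), np.float64(0.222)) -> [-0.1207, 0.0791, 0.0027]
(np.float64(-0.1048), np.float64(-0.0395), np.float64(0.222)) -> [-0.1395, 0.1011, 0.0026]
(np.float64(-0.1114), np.float64(-0.0491), np.float64(0.222)) -> [-0.156, 0.1251, 0.0026]
(np.float64(-0.117), np.float64(-0.0592), np.float64(0.222)) -> [-0.17, 0.1503, 0.0025]
(np.float64(-0.1194), np.float64(-0.0644), np.float64(0.222)) -> [-0.176, 0.1633, 0.0025]
```

View pics/t1.png

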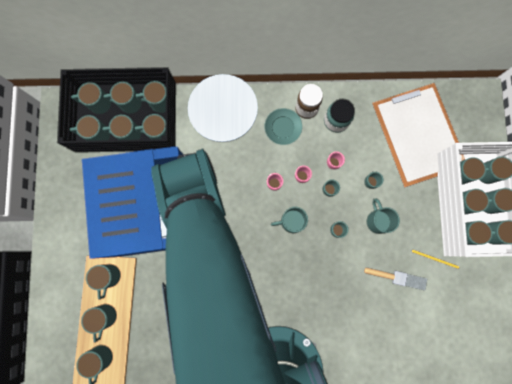

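The arm is over the door with the handle gripped. The cups are still at (331,188), (373,180) and (339,229), and only three exist. Now I swing the leaf.

```bash
python3 -m inch '[{"claw":1,"delta_pos":[-0.027,0.011,0],"roll":0},{"claw":1,"delta_pos":[-0.053,0.024,0],"roll":0},{"claw":1,"delta_pos":[-0.077,0.04,0],"roll":0},{"claw":1,"delta_pos":[-0.1,0.058,0],"roll":0},{"claw":1,"delta_pos":[-0.121,0.078,0],"roll":0},{"claw":1,"delta_pos":[-0.14,0.1,0],"roll":0},{"claw":1,"delta_pos":[-0.156,0.124,0],"roll":0},{"claw":1,"delta_pos":[-0.17,0.149,0],"roll":0},{"claw":1,"delta_pos":[-0.176,0.162,0],"roll":0},{"claw":1,"delta_pos":[-0.176,0.162,0],"roll":0}]'
python3 -c "
from h import *
T=lambda a:(-.013-.036*np.cos(a)-.110*np.sin(a),-.110-.036*np.sin(a)+.110*np.cos(a),.222)
go(*[tuple(np.round(T(a),4)) for a in (.85,.95,1.05,1.15,1.25,1.35,1.45,1.55,1.65,1.7)])"
```

```text
t: 8.9
ee_pos: [0.6178, 0.1489, 0.2231]
eef_rot: [0.664, 0.748, -0.0, 0.0]
contact_force: [-2.5, -6.2, 4.6]
gripper_width: 0.0105
grasp_force: 30.0
t 8.9 cab [-0.1197 -0.0649  0.2231] toolY-yaw 6.77 q [ 0.2   0.29  1.87 -0.    0.98  0.08] F [-2.5 -6.2  4.6] w 0.0105 g 30.0
(np.float64(-0.1194), np.float64(-0.0644), np.float64(0.222)) -> [0.0008, -0.0012, 0.0026]
(np.float64(-0.1234), np.float64(-0.0753), np.float64(0.222)) -> [-0.0091, 0.026, 0.0026]
(np.float64(-0.1263), np.float64(-0.0865), np.float64(0.222)) -> [-0.0164, 0.054, 0.0026]
(np.float64(-0.1281), np.float64(-0.0979), np.float64(0.222)) -> [-0.0209, 0.0825, 0.0026]
(np.float64(-0.1287), np.float64(-0.1095), np.float64(0.222)) -> [-0.0224, 0.1115, 0.0026]
(np.float64(-0.1282), np.float64(-0.121), np.float64(0.222)) -> [-0.0211, 0.1403, 0.0026]
(np.float64(-0.1265), np.float64(-0.1325), np.float64(0.222)) -> [-0.0169, 0.169, 0.0025]
(np.float64(-0.1237), np.float64(-0.1437), np.float64(0.222)) -> [-0.0099, 0.197, 0.0025]
(np.float64(-0.1198), np.float64(-0.1546), np.float64(0.222)) -> [-0.0001, 0.2243, 0.0025]
(np.float64(-0.1174), np.float64(-0.1599), np.float64(0.222)) -> [0.0059, 0.2375, 0.0025]
```

```bash
python3 -m inch '[{"claw":1,"delta_pos":[-0.009,0.026,0],"roll":0},{"claw":1,"delta_pos":[-0.016,0.054,0],"roll":0},{"claw":1,"delta_pos":[-0.021,0.083,0],"roll":0},{"claw":1,"delta_pos":[-0.022,0.112,0],"roll":0},{"claw":1,"delta_pos":[-0.021,0.14,0],"roll":0},{"claw":1,"delta_pos":[-0.017,0.169,0],"roll":0},{"claw":1,"delta_pos":[-0.01,0.197,0],"roll":0},{"claw":1,"delta_pos":[0,0.224,0],"roll":0},{"claw":1,"delta_pos":[0.005,0.236,0],"roll":0},{"claw":1,"delta_pos":[0.005,0.236,0],"roll":0}]'
python3 -m inch '[{"claw":1,"delta_pos":[0,0,0],"roll":0},{"claw":0.5,"delta_pos":[0,0,0],"roll":0},{"claw":0.5,"delta_pos":[0,0,0],"roll":0},{"claw":0.5,"delta_pos":[0,0,0],"roll":0},{"claw":0.5,"delta_pos":[0,0,-0.1],"roll":0},{"claw":0.5,"delta_pos":[0,0,-0.2],"roll":0},{"claw":0.5,"delta_pos":[0,0,-0.3],"roll":0},{"claw":0.5,"delta_pos":[0,-0.1,-0.3],"roll":0},{"claw":0.5,"delta_pos":[0,-0.2,-0.3],"roll":0},{"claw":0.5,"delta_pos":[0,-0.2,-0.3],"roll":0}]'
python3 -c "
from h import *
im,d=cap('top','t2.png');W=world('top',d);go((.019,.008,.3),(.019,.008,.176))
m=(abs(W[...,2]-.235)<.015)&(d>0);P=(W[m]-O)@C;P=P[(P[:,0]<-.03)&(P[:,0]>-.26)&(P[:,1]<-.08)&(P[:,1]>-.22)];print(len(P));
q=P[:,:2];v=np.linalg.svd(q-q.mean(0))[2][0];print(q.mean(0),v,q.min(0),q.max(0))"
```

```text
t: 10.15
ee_pos: [0.7128, 0.1623, 0.2236]
eef_rot: [0.664, 0.748, 0.0, 0.001]
contact_force: [0.7, -6.8, 4.8]
gripper_width: 0.01
grasp_force: 47.0
t: 11.4
ee_pos: [0.6301, 0.1531, 0.343]
eef_rot: [0.664, 0.748, -0.0, -0.0]
contact_force: [0.6, -0.1, -0.5]
gripper_width: 0.023
grasp_force: 0.0
t 11.45 cab [-0.117  -0.0789  0.3431] toolY-yaw 6.79 q [0.2  0.19 1.76 0.   1.19 0.08] F [ 0.7 -0.1  0.1] w 0.0228 g 0.0
(0.019, 0.008, 0.3) -> [0.34, -0.2173, 0.108]
(0.019, 0.008, 0.176) -> [0.3399, -0.2173, 0.418]
106
[-0.20477451 -0.12401279] [0.98603679 0.16652764] [-0.23093435 -0.14901573] [-0.17757727 -0.11485904]
```

View pics/t2.png

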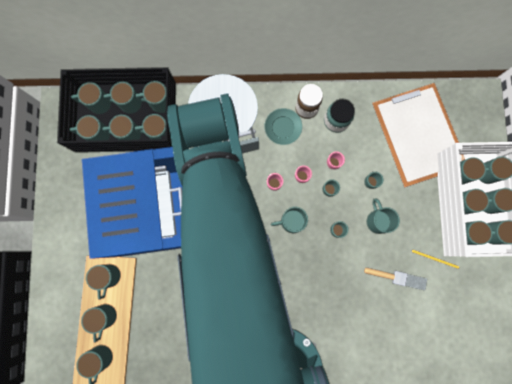

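The door is open at about 1.7 rad, with the leaf seen edge-on around (245,145). The shelf handle is visible at (178,200), at home. Next I roll 90° and go over the shelf handle.

```bash
python3 -m inch '[{"claw":0.5,"delta_pos":[0.05,-0.03,0],"roll":0.083},{"claw":0.5,"delta_pos":[0.1,-0.06,0],"roll":0.167},{"claw":0.5,"delta_pos":[0.15,-0.09,0],"roll":0.25},{"claw":0.5,"delta_pos":[0.2,-0.12,0],"roll":0.333},{"claw":0.5,"delta_pos":[0.25,-0.15,0],"roll":0.417},{"claw":0.5,"delta_pos":[0.3,-0.18,0],"roll":0.5},{"claw":0.5,"delta_pos":[0.34,-0.217,0],"roll":0.583},{"claw":0.5,"delta_pos":[0.34,-0.217,0],"roll":0.667},{"claw":0.5,"delta_pos":[0.34,-0.217,0],"roll":0.75},{"claw":0.5,"delta_pos":[0.34,-0.217,0],"roll":0.75}]'
python3 - <<'E'
from h import *
go((.019,.008,.3),(.019,.008,.178))
z=np.load('top0.npz');W=world('top',z['d']);P=(W.reshape(-1,3)-O)@C
m=(abs(P[:,2]-.175)<.012)&(P[:,0]>.005)&(P[:,0]<.035)&(abs(P[:,1]-.008)<.03);print('bar',m.sum(),np.median(P[m],0).round(4))
E
```

```text
t: 12.7
ee_pos: [0.5304, 0.2782, 0.3428]
eef_rot: [0.998, 0.06, -0.0, 0.0]
contact_force: [-0.5, -0.1, 0.1]
gripper_width: 0.0226
grasp_force: 0.0
t 12.7 cab [0.019  0.0066 0.3428] toolY-yaw -83.17 q [0.44 0.1  1.86 0.   1.18 1.9 ] F [-0.5 -0.1  0.1] w 0.0226 g 0.0
(0.019, 0.008, 0.3) -> [-0.0035, 0.0001, 0.1071]
(0.019, 0.008, 0.178) -> [-0.0034, 0.0001, 0.4121]
bar 69 [0.0158 0.0078 0.1738]
```

```bash
python3 -m inch '[{"claw":0.5,"delta_pos":[-0.003,0.002,0.1],"roll":0},{"claw":0.5,"delta_pos":[-0.003,0.002,0.2],"roll":0},{"claw":0.5,"delta_pos":[-0.003,0.002,0.28],"roll":0},{"claw":0.5,"delta_pos":[-0.003,0.002,0.33],"roll":0},{"claw":0.5,"delta_pos":[-0.003,0.002,0.37],"roll":0},{"claw":0.5,"delta_pos":[-0.003,0.002,0.409],"roll":0},{"claw":0.5,"delta_pos":[-0.003,0.002,0.409],"roll":0},{"claw":1,"delta_pos":[-0.003,0.002,0.409],"roll":0},{"claw":1,"delta_pos":[-0.003,0.002,0.409],"roll":0},{"claw":1,"delta_pos":[-0.003,0.002,0.409],"roll":0}]'
python3 -c "
from h import *
go((.019,.008,.178),(-.171,.008,.178))"
```

```text
t: 13.95
ee_pos: [0.5292, 0.2772, 0.1803]
eef_rot: [0.998, 0.059, 0.001, -0.0]
contact_force: [-0.6, 0.1, 5.0]
gripper_width: 0.0093
grasp_force: 30.0
t 13.95 cab [0.0181 0.0079 0.1803] toolY-yaw -83.22 q [0.44 0.28 1.97 0.   0.89 1.9 ] F [-0.6  0.1  5. ] w 0.0093 g 30.0
(0.019, 0.008, 0.178) -> [-0.0003, -0.0021, 0.0059]
(-0.171, 0.008, 0.178) -> [-0.0001, 0.4729, 0.0056]
```

Gripped on the 10 mm bar. Now I pull it out.

```bash
python3 -m inch '[{"claw":1,"delta_pos":[0,0.05,0],"roll":0},{"claw":1,"delta_pos":[0,0.1,0],"roll":0},{"claw":1,"delta_pos":[0,0.15,0],"roll":0},{"claw":1,"delta_pos":[0,0.2,0],"roll":0},{"claw":1,"delta_pos":[0,0.26,0],"roll":0},{"claw":1,"delta_pos":[0,0.32,0],"roll":0},{"claw":1,"delta_pos":[0,0.38,0],"roll":0},{"claw":1,"delta_pos":[0,0.43,0],"roll":0},{"claw":1,"delta_pos":[0,0.47,0],"roll":0},{"claw":1,"delta_pos":[0,0.47,0],"roll":0}]'
python3 -m inch '[{"claw":1,"delta_pos":[0,0,0],"roll":0},{"claw":0.5,"delta_pos":[0,0,0],"roll":0},{"claw":0.5,"delta_pos":[0,0,0],"roll":0},{"claw":0.5,"delta_pos":[0,0,-0.08],"roll":0},{"claw":0.5,"delta_pos":[0,0,-0.2],"roll":0},{"claw":-0.58,"delta_pos":[0,0.1,-0.3],"roll":-0.09},{"claw":-0.58,"delta_pos":[0,0.22,-0.3],"roll":-0.17},{"claw":-0.58,"delta_pos":[0,0.34,-0.3],"roll":-0.26},{"claw":-0.58,"delta_pos":[0,0.46,-0.3],"roll":-0.34},{"claw":-0.58,"delta_pos":[0,0.58,-0.3],"roll":-0.43}]'
python3 -c "
from h import *
im,d=cap('top','t3.png');go((.5743,-.1847,.2),cab=False)"
```

```text
t: 15.2
ee_pos: [0.5511, 0.0913, 0.1802]
eef_rot: [0.998, 0.058, 0.0, -0.002]
contact_force: [-3.9, 16.6, 6.0]
gripper_width: 0.0091
grasp_force: 30.0
t: 16.45
ee_pos: [0.5781, -0.1419, 0.2996]
eef_rot: [0.872, 0.49, -0.0, 0.0]
contact_force: [-0.5, 1.0, 0.4]
gripper_width: 0.07
grasp_force: 0.0
t 16.5 cab [-0.4079  0.0088  0.2996] toolY-yaw -30.5 q [-0.29  0.14  1.9  -0.    1.1   0.25] F [-2.3 -2.8 -0.4] w 0.0713 g 0.0
(0.5743, -0.1847, 0.2) -> [-0.0886, 0.0394, 0.2492]
```

View pics/t3.png

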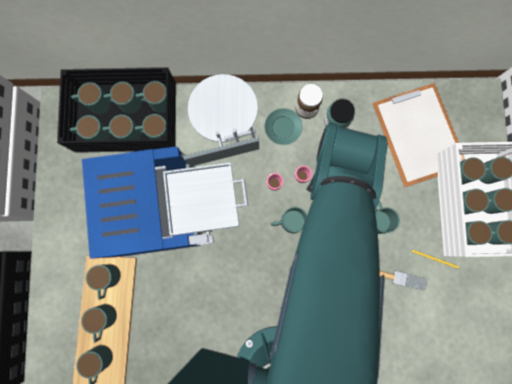

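The shelf is fully out, with the tray at (160–240,165–235), and the leaf is clear beside it. I'll write a cup finder for both cameras and finish the roll.

```bash
cat >> h.py <<'E'
def cups(n):
    im,d=cap(n);W=world(n,d);h=cv2.cvtColor(im,cv2.COLOR_RGB2HSV)
    m=(W[...,2]>.056)&(W[...,2]<.078)&(d>0)&(W[...,0]>.38)&(W[...,0]<.75)&(W[...,1]>-.45)&(W[...,1]<.1)
    k,l,s,c=cv2.connectedComponentsWithStats(m.astype(np.uint8))
    for i in range(1,k):
        if s[i,4]<12: continue
        P=W[l==i];cc,rr=cv2.minEnclosingCircle(P[:,:2].astype(np.float32));hh=np.median(h[l==i],0)
        if rr<.05: print(n,'px',c[i].round(),'xy',np.round(cc,4),'r',round(rr,4),'n',s[i,4],'hue',hh[0])
E
python3 -m inch '[{"claw":-0.58,"delta_pos":[0,0,0],"roll":-0.08},{"claw":-0.58,"delta_pos":[0,0,0],"roll":-0.16},{"claw":-0.58,"delta_pos":[0,0,0],"roll":-0.24},{"claw":-0.58,"delta_pos":[0,0,0],"roll":-0.3105},{"claw":-0.58,"delta_pos":[0,0,0],"roll":-0.3105},{"claw":-0.58,"delta_pos":[0,0,0],"roll":-0.3105},{"claw":-0.58,"delta_pos":[0,0,0],"roll":-0.3105},{"claw":-0.58,"delta_pos":[0,0,0],"roll":-0.3105},{"claw":-0.58,"delta_pos":[0,0,0],"roll":-0.3105},{"claw":-0.58,"delta_pos":[0,0,0],"roll":-0.3105}]'
python3 -c "
from h import *
cups('scene');cups('top');go((.5743,-.1847,.12),(.5743,-.1847,.042),(.4404,-.2039,.15),cab=False)"
```

```text
t: 17.75
ee_pos: [0.5783, -0.1401, 0.2995]
eef_rot: [0.672, 0.741, -0.0, 0.0]
contact_force: [0.3, 0.4, -0.4]
gripper_width: 0.0722
grasp_force: 0.0
scene px [220. 130.] xy [ 0.4588 -0.3492] r 0.0347 n 80 hue 84.0
scene px [190. 153.] xy [ 0.597  -0.3169] r 0.0285 n 62 hue 83.0
scene px [246. 157.] xy [ 0.4416 -0.1969] r 0.0286 n 58 hue 83.0
scene px [215. 175.] xy [ 0.575  -0.1766] r 0.0279 n 61 hue 84.0
scene px [261. 178.] xy [ 0.4654 -0.067 ] r 0.0328 n 101 hue 84.0
scene px [189. 182.] xy [ 0.6676 -0.1954] r 0.0294 n 71 hue 170.0
scene px [259. 192.] xy [ 0.4882 -0.0386] r 0.0386 n 99 hue 84.0
scene px [215. 196.] xy [ 0.6211 -0.0903] r 0.0279 n 54 hue 171.0
scene px [274. 195.] xy [0.4649 0.0077] r 0.0084 n 13 hue 83.0
scene px [240. 211.] xy [0.5949 0.0028] r 0.027 n 46 hue 171.0
top px [303. 173.] xy [ 0.6216 -0.0958] r 0.0266 n 75 hue 171.0
top px [275. 180.] xy [ 0.5991 -0.0029] r 0.0264 n 68 hue 171.0
top px [391. 217.] xy [ 0.4685 -0.3527] r 0.0346 n 51 hue 85.0
t 17.85 cab [-0.4021  0.0085  0.2995] toolY-yaw 5.57 q [-0.28  0.14  1.9  -0.    1.1  -0.37] F [0.3 1.  0.2] w 0.0717 g 0.0
(0.5743, -0.1847, 0.12) -> [-0.1099, -0.0207, 0.4488]
(0.5743, -0.1847, 0.042) -> [-0.1099, -0.0207, 0.6438]
(0.4404, -0.2039, 0.15) -> [-0.1252, -0.3586, 0.3738]
```

```bash
python3 -m inch '[{"claw":-0.58,"delta_pos":[-0.109,-0.02,0.05],"roll":-0.0102},{"claw":-0.58,"delta_pos":[-0.109,-0.02,0.18],"roll":-0.0102},{"claw":-0.58,"delta_pos":[-0.109,-0.02,0.31],"roll":-0.0102},{"claw":-0.58,"delta_pos":[-0.109,-0.02,0.44],"roll":-0.0102},{"claw":-0.58,"delta_pos":[-0.109,-0.02,0.54],"roll":-0.0102},{"claw":-0.58,"delta_pos":[-0.109,-0.02,0.644],"roll":-0.0102},{"claw":-0.58,"delta_pos":[-0.109,-0.02,0.644],"roll":-0.0102},{"claw":1,"delta_pos":[-0.109,-0.02,0.644],"roll":-0.0102},{"claw":1,"delta_pos":[-0.109,-0.02,0.644],"roll":-0.0102},{"claw":1,"delta_pos":[-0.109,-0.02,0.644],"roll":-0.0102}]'
python3 -c "
from h import *
go((.018,.008,.27))"
```

```text
t: 19.1
ee_pos: [0.5755, -0.1847, 0.0436]
eef_rot: [0.664, 0.748, 0.0, 0.001]
contact_force: [-1.9, -0.1, 9.8]
gripper_width: 0.0523
grasp_force: 30.0
t 19.1 cab [-0.446   0.0166  0.0436] toolY-yaw 6.8 q [-0.35  0.5   1.98 -0.    0.66 -0.47] F [-1.9 -0.1  9.8] w 0.0523 g 30.0
(0.018, 0.008, 0.27) -> [1.1593, 0.0228, -0.5672]
```

```bash
python3 -m inch '[{"claw":1,"delta_pos":[0,0,-0.1],"roll":0},{"claw":1,"delta_pos":[0,0,-0.24],"roll":0},{"claw":1,"delta_pos":[0,0,-0.38],"roll":0},{"claw":1,"delta_pos":[0,0,-0.5],"roll":0},{"claw":1,"delta_pos":[0.08,0.005,-0.56],"roll":0},{"claw":1,"delta_pos":[0.21,0.01,-0.56],"roll":0},{"claw":1,"delta_pos":[0.34,0.015,-0.56],"roll":0},{"claw":1,"delta_pos":[0.47,0.02,-0.56],"roll":0},{"claw":1,"delta_pos":[0.58,0.023,-0.56],"roll":0},{"claw":1,"delta_pos":[0.58,0.023,-0.56],"roll":0}]'
python3 -c "
from h import *
go((.018,.008,.27),(.018,.008,.184))"
```

```text
t: 20.35
ee_pos: [0.5558, 0.0494, 0.2667]
eef_rot: [0.663, 0.749, 0.0, 0.0]
contact_force: [0.6, -0.5, -1.9]
gripper_width: 0.0525
grasp_force: 30.0
t 20.35 cab [-0.2112  0.0085  0.2667] toolY-yaw 6.97 q [ 0.05  0.11  2.    0.    1.03 -0.08] F [ 0.6 -0.5 -1.9] w 0.0525 g 30.0
(0.018, 0.008, 0.27) -> [0.5729, 0.003, -0.0081]
(0.018, 0.008, 0.184) -> [0.5729, 0.0028, 0.2069]
```

```bash
python3 -m inch '[{"claw":1,"delta_pos":[0.1,0,0],"roll":0},{"claw":1,"delta_pos":[0.22,0,0],"roll":0},{"claw":1,"delta_pos":[0.34,0.001,0],"roll":0},{"claw":1,"delta_pos":[0.46,0.002,0],"roll":0},{"claw":1,"delta_pos":[0.55,0.003,0],"roll":0},{"claw":1,"delta_pos":[0.573,0.003,0],"roll":0},{"claw":1,"delta_pos":[0.573,0.003,0.05],"roll":0},{"claw":1,"delta_pos":[0.573,0.003,0.12],"roll":0},{"claw":1,"delta_pos":[0.573,0.003,0.17],"roll":0},{"claw":1,"delta_pos":[0.573,0.003,0.17],"roll":0}]'
python3 -c "
from h import *
go((.018,.008,.184))"
```

```text
t: 21.6
ee_pos: [0.5295, 0.2736, 0.196]
eef_rot: [0.664, 0.748, -0.002, -0.001]
contact_force: [-0.1, 0.1, -1.6]
gripper_width: 0.0523
grasp_force: 30.0
t 21.6 cab [0.0146 0.008  0.196 ] toolY-yaw 6.75 q [ 0.44  0.26  1.96 -0.    0.92  0.32] F [-0.1  0.1 -1.6] w 0.0523 g 30.0
(0.018, 0.008, 0.184) -> [0.0086, 0.0001, 0.03]
```

```bash
python3 -m inch '[{"claw":1,"delta_pos":[0.006,0,0.015],"roll":0},{"claw":1,"delta_pos":[0.006,0,0.031],"roll":0},{"claw":1,"delta_pos":[0.006,0,0.031],"roll":0},{"claw":1,"delta_pos":[0.006,0,0.031],"roll":0},{"claw":-0.58,"delta_pos":[0.006,0,0.031],"roll":0},{"claw":-0.58,"delta_pos":[0.006,0,0.031],"roll":0},{"claw":-0.58,"delta_pos":[0.006,0,0.031],"roll":0},{"claw":-0.58,"delta_pos":[0.006,0,-0.03],"roll":0},{"claw":-0.58,"delta_pos":[0.006,0,-0.13],"roll":0},{"claw":-0.58,"delta_pos":[0.006,0,-0.25],"roll":0}]'
python3 -c "
from h import *
cups('scene');cups('top');go((.5972,-.3248,.27),(.4404,-.2039,.27),cab=False)"
```

```text
t: 22.85
ee_pos: [0.5296, 0.2771, 0.2986]
eef_rot: [0.664, 0.748, -0.001, -0.0]
contact_force: [0.6, -0.0, -0.1]
gripper_width: 0.0723
grasp_force: 0.0
scene px [220. 130.] xy [ 0.4588 -0.3527] r 0.0328 n 77 hue 84.0
scene px [222. 142.] xy [ 0.4717 -0.3196] r 0.0348 n 91 hue 84.0
scene px [208. 145.] xy [ 0.5283 -0.3164] r 0.0106 n 21 hue 83.0
scene px [190. 153.] xy [ 0.5973 -0.3166] r 0.0275 n 56 hue 83.0
scene px [246. 157.] xy [ 0.4412 -0.1971] r 0.0282 n 62 hue 83.0
scene px [261. 178.] xy [ 0.4657 -0.0665] r 0.0329 n 100 hue 84.0
scene px [189. 182.] xy [ 0.668  -0.1957] r 0.0281 n 67 hue 171.0
scene px [261. 192.] xy [ 0.4858 -0.0277] r 0.0487 n 105 hue 84.0
scene px [215. 196.] xy [ 0.6216 -0.0896] r 0.0273 n 60 hue 171.0
scene px [239. 211.] xy [0.5948 0.0037] r 0.0263 n 46 hue 171.0
top px [336. 159.] xy [ 0.6654 -0.2036] r 0.0266 n 74 hue 171.0
top px [303. 173.] xy [ 0.6216 -0.0959] r 0.0269 n 76 hue 171.0
top px [375. 179.] xy [ 0.5971 -0.3247] r 0.0272 n 80 hue 82.0
top px [275. 180.] xy [ 0.5991 -0.003 ] r 0.0267 n 67 hue 171.0
top px [303. 215.] xy [ 0.483  -0.0856] r 0.0247 n 17 hue 86.0
top px [374. 222.] xy [ 0.464  -0.3289] r 0.0367 n 45 hue 85.0
top px [392. 218.] xy [ 0.4668 -0.3531] r 0.0345 n 53 hue 85.0
top px [339. 229.] xy [ 0.44   -0.2043] r 0.0264 n 73 hue 82.0
t 22.95 cab [0.0188 0.005  0.3033] toolY-yaw 6.8 q [ 0.44  0.14  1.89 -0.    1.1   0.32] F [ 0.5 -0.1 -0.7] w 0.0722 g 0.0
(0.5972, -0.3248, 0.27) -> [-1.5164, -0.0172, 0.0796]
(0.4404, -0.2039, 0.27) -> [-1.1699, -0.3707, 0.0779]
```

```bash
python3 -m inch '[{"claw":-0.58,"delta_pos":[-0.1,0,0],"roll":0},{"claw":-0.58,"delta_pos":[-0.23,-0.04,0],"roll":0},{"claw":-0.58,"delta_pos":[-0.36,-0.09,0],"roll":0},{"claw":-0.58,"delta_pos":[-0.49,-0.14,0],"roll":0},{"claw":-0.58,"delta_pos":[-0.62,-0.19,0],"roll":0},{"claw":-0.58,"delta_pos":[-0.75,-0.24,0],"roll":0},{"claw":-0.58,"delta_pos":[-0.88,-0.31,0],"roll":0},{"claw":-0.58,"delta_pos":[-1,-0.37,0.05],"roll":0},{"claw":-0.58,"delta_pos":[-1,-0.37,0.1],"roll":0},{"claw":-0.58,"delta_pos":[-1,-0.37,0.1],"roll":0}]'
python3 -c "
from h import *
cups('scene');go((.4404,-.2039,.042),cab=False)" | grep -v 17[01].0
```

```text
t: 24.2
ee_pos: [0.4294, -0.1376, 0.2567]
eef_rot: [0.664, 0.747, -0.0, -0.001]
contact_force: [-0.2, 0.8, -0.1]
gripper_width: 0.0718
grasp_force: 0.0
scene px [220. 130.] xy [ 0.4559 -0.3549] r 0.0315 n 85 hue 84.0
scene px [190. 154.] xy [ 0.5989 -0.3181] r 0.0292 n 59 hue 83.0
scene px [246. 157.] xy [ 0.4423 -0.1972] r 0.0277 n 63 hue 84.0
scene px [261. 178.] xy [ 0.4652 -0.0673] r 0.0329 n 102 hue 84.0
scene px [259. 192.] xy [ 0.4899 -0.0388] r 0.0365 n 98 hue 84.0
scene px [274. 195.] xy [0.4657 0.0088] r 0.0075 n 13 hue 84.0
t 24.25 cab [-0.3817  0.1553  0.2577] toolY-yaw 6.79 q [-0.36 -0.07  2.2  -0.    1.01 -0.48] F [-0.1  0.5  0.3] w 0.072 g 0.0
(0.4404, -0.2039, 0.042) -> [-0.1686, 0.0064, 0.5391]
```

```bash
python3 -m inch '[{"claw":-0.58,"delta_pos":[-0.1,0.006,0.05],"roll":0},{"claw":-0.58,"delta_pos":[-0.168,0.006,0.15],"roll":0},{"claw":-0.58,"delta_pos":[-0.168,0.006,0.28],"roll":0},{"claw":-0.58,"delta_pos":[-0.168,0.006,0.4],"roll":0},{"claw":-0.58,"delta_pos":[-0.168,0.006,0.48],"roll":0},{"claw":-0.58,"delta_pos":[-0.168,0.006,0.536],"roll":0},{"claw":-0.58,"delta_pos":[-0.168,0.006,0.536],"roll":0},{"claw":1,"delta_pos":[-0.168,0.006,0.536],"roll":0},{"claw":1,"delta_pos":[-0.168,0.006,0.536],"roll":0},{"claw":1,"delta_pos":[-0.168,0.006,0.536],"roll":0}]'
python3 -m inch '[{"claw":1,"delta_pos":[0,0,0],"roll":0},{"claw":1,"delta_pos":[0,0,-0.1],"roll":0},{"claw":1,"delta_pos":[0,0,-0.24],"roll":0},{"claw":1,"delta_pos":[0,0,-0.38],"roll":0},{"claw":1,"delta_pos":[0,0,-0.5],"roll":0},{"claw":1,"delta_pos":[0.08,0.02,-0.56],"roll":0},{"claw":1,"delta_pos":[0.21,0.08,-0.56],"roll":0},{"claw":1,"delta_pos":[0.34,0.14,-0.56],"roll":0},{"claw":1,"delta_pos":[0.47,0.2,-0.56],"roll":0},{"claw":1,"delta_pos":[0.47,0.2,-0.56],"roll":0}]'
python3 -c "
from h import *
go((-.040,.008,.25),(-.04,.008,.184))"
```

```text
t: 25.5
ee_pos: [0.4414, -0.2042, 0.0445]
eef_rot: [0.664, 0.748, 0.0, 0.001]
contact_force: [-1.7, 0.7, 9.1]
gripper_width: 0.0511
grasp_force: 30.0
t: 26.75
ee_pos: [0.4984, -0.0049, 0.2679]
eef_rot: [0.662, 0.749, 0.0, 0.0]
contact_force: [0.5, -1.0, -1.4]
gripper_width: 0.0513
grasp_force: 30.0
t 26.75 cab [-0.2583  0.0719  0.2679] toolY-yaw 7.04 q [-0.06  0.    2.11  0.    1.03 -0.18] F [ 0.5 -1.  -1.4] w 0.0513 g 30.0
(-0.04, 0.008, 0.25) -> [0.545, 0.162, 0.0449]
(-0.04, 0.008, 0.184) -> [0.545, 0.1619, 0.2099]
```

```bash
python3 -m inch '[{"claw":1,"delta_pos":[0.1,0.04,0],"roll":0},{"claw":1,"delta_pos":[0.22,0.08,0],"roll":0},{"claw":1,"delta_pos":[0.34,0.12,0],"roll":0},{"claw":1,"delta_pos":[0.45,0.16,0],"roll":0},{"claw":1,"delta_pos":[0.52,0.162,0],"roll":0},{"claw":1,"delta_pos":[0.545,0.162,0],"roll":0},{"claw":1,"delta_pos":[0.545,0.162,0.05],"roll":0},{"claw":1,"delta_pos":[0.545,0.162,0.12],"roll":0},{"claw":1,"delta_pos":[0.545,0.162,0.17],"roll":0},{"claw":1,"delta_pos":[0.545,0.162,0.17],"roll":0}]'
python3 -c "
from h import *
go((-.041,.008,.184))"
```

```text
t: 28.0
ee_pos: [0.5355, 0.2153, 0.1976]
eef_rot: [0.664, 0.748, -0.001, -0.001]
contact_force: [-0.1, 0.2, -0.3]
gripper_width: 0.0512
grasp_force: 30.0
t 28.0 cab [-0.0441  0.0089  0.1976] toolY-yaw 6.75 q [ 0.34  0.23  2.   -0.    0.92  0.22] F [-0.1  0.2 -0.3] w 0.0512 g 30.0
(-0.041, 0.008, 0.184) -> [0.0077, 0.0024, 0.0341]
```

```bash
python3 -m inch '[{"claw":1,"delta_pos":[0.004,0,0.015],"roll":0},{"claw":1,"delta_pos":[0.004,0.001,0.033],"roll":0},{"claw":1,"delta_pos":[0.004,0.001,0.033],"roll":0},{"claw":1,"delta_pos":[0.004,0.001,0.033],"roll":0},{"claw":-0.58,"delta_pos":[0.004,0.001,0.033],"roll":0},{"claw":-0.58,"delta_pos":[0.004,0.001,0.033],"roll":0},{"claw":-0.58,"delta_pos":[0.004,0.001,0.033],"roll":0},{"claw":-0.58,"delta_pos":[0.004,0.001,-0.03],"roll":0},{"claw":-0.58,"delta_pos":[0.004,0.001,-0.13],"roll":0},{"claw":-0.58,"delta_pos":[0.004,0.001,-0.25],"roll":0}]'
python3 -c "
from h import *
cups('scene');cups('top');go((.5972,-.3248,.27),cab=False)" | grep -v 17[01].0
```

```text
t: 29.25
ee_pos: [0.5362, 0.2179, 0.3003]
eef_rot: [0.664, 0.748, -0.001, -0.0]
contact_force: [0.6, 0.0, 0.4]
gripper_width: 0.072
grasp_force: 0.0
scene px [220. 130.] xy [ 0.4592 -0.352 ] r 0.0331 n 80 hue 84.0
scene px [222. 142.] xy [ 0.4741 -0.3178] r 0.038 n 95 hue 84.0
scene px [208. 144.] xy [ 0.5281 -0.3164] r 0.0102 n 21 hue 82.0
scene px [190. 153.] xy [ 0.6003 -0.3165] r 0.0287 n 59 hue 83.0
scene px [259. 178.] xy [ 0.4656 -0.0786] r 0.0281 n 76 hue 84.0
scene px [261. 192.] xy [ 0.4863 -0.0273] r 0.0493 n 114 hue 84.0
top px [375. 179.] xy [ 0.5976 -0.3245] r 0.0268 n 84 hue 82.5
top px [301. 212.] xy [ 0.4914 -0.0801] r 0.0246 n 18 hue 85.0
top px [392. 218.] xy [ 0.467  -0.3534] r 0.0343 n 54 hue 85.0
top px [373. 223.] xy [ 0.4613 -0.3253] r 0.0346 n 45 hue 85.0
top px [273. 224.] xy [0.4613 0.0032] r 0.008 n 13 hue 83.0
t 29.35 cab [-0.0409  0.0053  0.3049] toolY-yaw 6.8 q [0.35 0.1  1.93 0.   1.1  0.23] F [ 0.8  0.5 -1. ] w 0.0722 g 0.0
(0.5972, -0.3248, 0.27) -> [-1.3669, -0.0165, 0.0848]
```

```bash
python3 -m inch '[{"claw":-0.58,"delta_pos":[-0.1,0,0],"roll":0},{"claw":-0.58,"delta_pos":[-0.23,0,0],"roll":0},{"claw":-0.58,"delta_pos":[-0.36,0,0],"roll":0},{"claw":-0.58,"delta_pos":[-0.49,-0.01,0],"roll":0},{"claw":-0.58,"delta_pos":[-0.63,-0.01,0],"roll":0},{"claw":-0.58,"delta_pos":[-0.77,-0.015,0],"roll":0},{"claw":-0.58,"delta_pos":[-0.9,-0.015,0],"roll":0},{"claw":-0.58,"delta_pos":[-1,-0.0165,0.05],"roll":0},{"claw":-0.58,"delta_pos":[-1,-0.0165,0.1],"roll":0},{"claw":-0.58,"delta_pos":[-1,-0.0165,0.1],"roll":0}]'
python3 -c "
from h import *
cups('scene');cups('top');go((.5975,-.3247,.042),cab=False)" | grep -v 17[01].0
```

```text
t: 30.6
ee_pos: [0.5764, -0.1792, 0.2575]
eef_rot: [0.664, 0.748, -0.001, -0.002]
contact_force: [-0.4, -0.0, 0.4]
gripper_width: 0.072
grasp_force: 0.0
scene px [220. 131.] xy [ 0.4597 -0.3511] r 0.0331 n 68 hue 84.0
scene px [219. 142.] xy [ 0.4881 -0.3109] r 0.0498 n 122 hue 84.0
scene px [190. 153.] xy [ 0.5978 -0.317 ] r 0.0281 n 60 hue 83.0
scene px [261. 178.] xy [ 0.4636 -0.0696] r 0.033 n 102 hue 84.0
scene px [261. 192.] xy [ 0.4859 -0.0278] r 0.049 n 109 hue 84.0
top px [303. 215.] xy [ 0.4834 -0.086 ] r 0.0248 n 17 hue 85.0
top px [393. 219.] xy [ 0.4679 -0.3608] r 0.032 n 43 hue 85.0
t 30.7 cab [-0.4405  0.0139  0.2597] toolY-yaw 6.85 q [-0.34  0.19  1.91  0.    1.03 -0.46] F [-0.1 -1.2 -0.2] w 0.0719 g 0.0
(0.5975, -0.3247, 0.042) -> [-0.3678, 0.0063, 0.5441]
```

```bash
python3 -m inch '[{"claw":-0.58,"delta_pos":[-0.13,0.006,0],"roll":0},{"claw":-0.58,"delta_pos":[-0.26,0.006,0],"roll":0},{"claw":-0.58,"delta_pos":[-0.366,0.006,0.06],"roll":0},{"claw":-0.58,"delta_pos":[-0.366,0.006,0.18],"roll":0},{"claw":-0.58,"delta_pos":[-0.366,0.006,0.3],"roll":0},{"claw":-0.58,"delta_pos":[-0.366,0.006,0.42],"roll":0},{"claw":-0.58,"delta_pos":[-0.366,0.006,0.5],"roll":0},{"claw":-0.58,"delta_pos":[-0.366,0.006,0.538],"roll":0},{"claw":-0.58,"delta_pos":[-0.366,0.006,0.538],"roll":0},{"claw":1,"delta_pos":[-0.366,0.006,0.538],"roll":0}]'
python3 -m inch '[{"claw":1,"delta_pos":[0,0,0],"roll":0},{"claw":1,"delta_pos":[0,0,0],"roll":0},{"claw":1,"delta_pos":[0,0,0],"roll":0},{"claw":1,"delta_pos":[0,0,0],"roll":0},{"claw":1,"delta_pos":[0,0,-0.1],"roll":0},{"claw":1,"delta_pos":[0,0,-0.24],"roll":0},{"claw":1,"delta_pos":[0,0,-0.38],"roll":0},{"claw":1,"delta_pos":[0,0,-0.5],"roll":0},{"claw":1,"delta_pos":[0,0,-0.56],"roll":0},{"claw":1,"delta_pos":[0.06,0,-0.56],"roll":0}]'
python3 -c "
from h import *
go((-.101,.008,.265))"
```

```text
t: 31.95
ee_pos: [0.5983, -0.3253, 0.0461]
eef_rot: [0.664, 0.748, 0.0, 0.001]
contact_force: [0.5, 0.4, 1.0]
gripper_width: 0.0646
grasp_force: 0.0
t: 33.2
ee_pos: [0.595, -0.3018, 0.2707]
eef_rot: [0.664, 0.747, 0.0, 0.002]
contact_force: [-0.0, 1.3, -0.7]
gripper_width: 0.0512
grasp_force: 30.0
t 33.2 cab [-0.5646  0.011   0.2707] toolY-yaw 6.72 q [-0.5   0.28  1.78 -0.    1.07 -0.62] F [-0.   1.3 -0.7] w 0.0512 g 30.0
(-0.101, 0.008, 0.265) -> [1.159, 0.0061, 0.0116]
```

```bash
python3 -m inch '[{"claw":1,"delta_pos":[0.12,0,0],"roll":0},{"claw":1,"delta_pos":[0.25,0,0],"roll":0},{"claw":1,"delta_pos":[0.38,0,0],"roll":0},{"claw":1,"delta_pos":[0.51,0.002,0],"roll":0},{"claw":1,"delta_pos":[0.64,0.003,0],"roll":0},{"claw":1,"delta_pos":[0.77,0.005,0],"roll":0},{"claw":1,"delta_pos":[0.88,0.006,0],"roll":0},{"claw":1,"delta_pos":[0.97,0.006,0],"roll":0},{"claw":1,"delta_pos":[1,0.006,0],"roll":0},{"claw":1,"delta_pos":[1,0.006,0],"roll":0}]'
python3 -c "
from h import *
go((-.101,.008,.197))"
```

```text
t: 34.45
ee_pos: [0.5486, 0.0968, 0.2676]
eef_rot: [0.663, 0.748, -0.0, -0.0]
contact_force: [-0.1, -0.2, -1.7]
gripper_width: 0.0514
grasp_force: 30.0
t 34.45 cab [-0.1633  0.01    0.2676] toolY-yaw 6.87 q [ 0.13  0.11  2.   -0.    1.04  0.01] F [-0.1 -0.2 -1.7] w 0.0514 g 30.0
(-0.101, 0.008, 0.197) -> [0.1558, 0.0054, 0.1766]
```

```bash
python3 -m inch '[{"claw":1,"delta_pos":[0.06,0.003,0],"roll":0},{"claw":1,"delta_pos":[0.12,0.005,0],"roll":0},{"claw":1,"delta_pos":[0.154,0.005,0],"roll":0},{"claw":1,"delta_pos":[0.154,0.005,0],"roll":0},{"claw":1,"delta_pos":[0.154,0.005,0.06],"roll":0},{"claw":1,"delta_pos":[0.154,0.005,0.12],"roll":0},{"claw":1,"delta_pos":[0.154,0.005,0.17],"roll":0},{"claw":1,"delta_pos":[0.154,0.005,0.17],"roll":0},{"claw":1,"delta_pos":[0.154,0.005,0.17],"roll":0},{"claw":1,"delta_pos":[0.154,0.005,0.17],"roll":0}]'
python3 -c "
from h import *
go((-.101,.008,.184))"
```

```text
t: 35.7
ee_pos: [0.5446, 0.1578, 0.2013]
eef_rot: [0.664, 0.748, 0.001, 0.0]
contact_force: [0.2, 0.5, -0.3]
gripper_width: 0.0516
grasp_force: 30.0
t 35.7 cab [-0.1023  0.0068  0.2013] toolY-yaw 6.8 q [ 0.24  0.21  2.02 -0.    0.91  0.12] F [ 0.2  0.5 -0.3] w 0.0516 g 30.0
(-0.101, 0.008, 0.184) -> [0.0032, -0.0031, 0.0431]
```

```bash
python3 -m inch '[{"claw":1,"delta_pos":[0.003,0,0.02],"roll":0},{"claw":1,"delta_pos":[0.003,0,0.035],"roll":0},{"claw":1,"delta_pos":[0.003,0,0.041],"roll":0},{"claw":1,"delta_pos":[0.003,0,0.041],"roll":0},{"claw":-0.58,"delta_pos":[0.003,0,0.041],"roll":0},{"claw":-0.58,"delta_pos":[0.003,0,0.041],"roll":0},{"claw":-0.58,"delta_pos":[0.003,0,0.041],"roll":0},{"claw":-0.58,"delta_pos":[0.003,0,-0.03],"roll":0},{"claw":-0.58,"delta_pos":[0.003,0,-0.13],"roll":0},{"claw":-0.58,"delta_pos":[0.003,0,-0.25],"roll":0}]'
python3 -m inch '[{"claw":-0.58,"delta_pos":[-0.1,0,0],"roll":0.083},{"claw":-0.2,"delta_pos":[-0.2,0,0],"roll":0.167},{"claw":0.5,"delta_pos":[-0.3,0,0],"roll":0.25},{"claw":0.5,"delta_pos":[-0.3,0,0],"roll":0.333},{"claw":0.5,"delta_pos":[-0.3,0,0],"roll":0.417},{"claw":0.5,"delta_pos":[-0.3,0,0],"roll":0.5},{"claw":0.5,"delta_pos":[-0.3,0,0],"roll":0.583},{"claw":0.5,"delta_pos":[-0.3,0,0],"roll":0.667},{"claw":0.5,"delta_pos":[-0.3,0,0],"roll":0.75},{"claw":0.5,"delta_pos":[-0.3,0,0],"roll":0.75}]'
python3 - <<'E'
from h import *
im,d=cap('scene','s4.png');np.savez('s4.npz',im=im,d=d);cv2.imwrite('pics/s4c.png',cv2.resize(im[170:330,200:420,::-1],None,fx=3,fy=3,interpolation=2))
W=world('scene',d);P=(W-O)@C
m=(P[...,2]>.198)&(P[...,2]<.215)&(P[...,0]>-.14)&(P[...,0]<.07)&(abs(P[...,1]-.008)<.09)
k,l,s,c=cv2.connectedComponentsWithStats(m.astype(np.uint8))
for i in range(1,k):
    if s[i,4]>10:
        cc,rr=cv2.minEnclosingCircle(P[l==i][:,:2].astype(np.float32));print(c[i].round(),np.round(cc,4),round(rr,4),s[i,4],P[l==i][:,2].max())
m=(abs(P[...,2]-.173)<.008)&(P[...,0]<-.15)&(P[...,0]>-.2)&(abs(P[...,1]-.008)<.05);print('bar',m.sum(),np.median(P[m],0))
go((-.1715,.008,.25),(-.1715,.008,.18))
E
```

```text
t: 36.95
ee_pos: [0.5434, 0.1587, 0.3008]
eef_rot: [0.664, 0.748, -0.001, -0.0]
contact_force: [0.1, -0.4, 0.6]
gripper_width: 0.0718
grasp_force: 0.0
t: 38.2
ee_pos: [0.5581, 0.0397, 0.3001]
eef_rot: [0.998, 0.06, -0.0, 0.0]
contact_force: [0.1, 0.2, -1.0]
gripper_width: 0.0231
grasp_force: 0.0
[285. 212.] [-0.094   0.0057] 0.0268 94 0.20620967768058893
[300. 225.] [-0.0357  0.0063] 0.028 104 0.20662759211176926
[317. 240.] [0.0237 0.0052] 0.0275 104 0.20516650014454538
bar 107 [-0.16115383  0.00546238  0.17137148]
t 38.25 cab [-0.2211  0.0073  0.3002] toolY-yaw -82.98 q [ 0.03  0.07  1.97 -0.    1.1   1.48] F [ 0.  -0.2  0.2] w 0.0225 g 0.0
(-0.1715, 0.008, 0.25) -> [-0.0011, -0.1239, 0.1254]
(-0.1715, 0.008, 0.18) -> [-0.0011, -0.1239, 0.3004]
```

View pics/s4c.png

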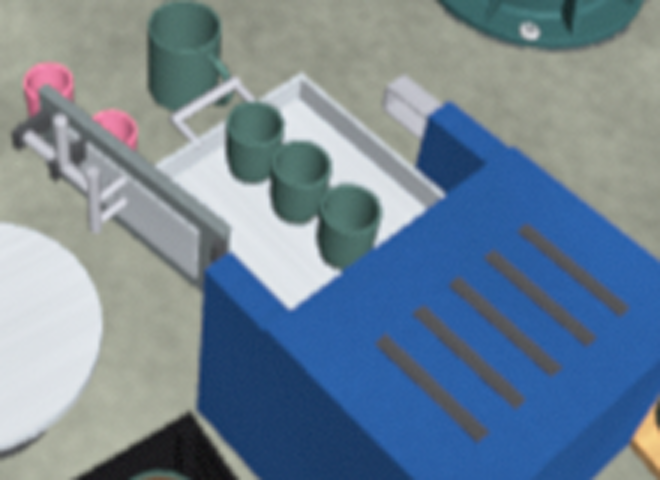

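All three cups stand upright in a row on the tray, at about (255,140), (300,180) and (350,225) in the crop. The shelf is out and the leaf is clear. Next I regrip the shelf bar.

```bash
python3 -m inch '[{"claw":0.5,"delta_pos":[0,-0.07,0],"roll":0},{"claw":0.5,"delta_pos":[0,-0.13,0.05],"roll":0},{"claw":0.5,"delta_pos":[0,-0.13,0.12],"roll":0},{"claw":0.5,"delta_pos":[0,-0.13,0.19],"roll":0},{"claw":0.5,"delta_pos":[0,-0.13,0.25],"roll":0},{"claw":0.5,"delta_pos":[0,-0.13,0.3],"roll":0},{"claw":0.5,"delta_pos":[0,-0.13,0.3],"roll":0},{"claw":1,"delta_pos":[0,-0.13,0.3],"roll":0},{"claw":1,"delta_pos":[0,-0.13,0.3],"roll":0},{"claw":1,"delta_pos":[0,-0.13,0.3],"roll":0}]'
python3 -c "
from h import *
go((.019,.008,.181))"
```

```text
t: 39.5
ee_pos: [0.5525, 0.0916, 0.1813]
eef_rot: [0.998, 0.059, 0.001, -0.0]
contact_force: [-1.7, 4.4, 5.8]
gripper_width: 0.0094
grasp_force: 30.0
t 39.5 cab [-0.1689  0.0067  0.1813] toolY-yaw -83.18 q [0.12 0.22 2.04 0.   0.87 1.57] F [-1.7  4.4  5.8] w 0.0094 g 30.0
(0.019, 0.008, 0.181) -> [-0.003, -0.4696, 0.0008]
```

```bash
python3 -m inch '[{"claw":1,"delta_pos":[0,-0.006,0],"roll":0},{"claw":1,"delta_pos":[0,-0.018,0],"roll":0},{"claw":1,"delta_pos":[0,-0.036,0],"roll":0},{"claw":1,"delta_pos":[0,-0.06,0],"roll":0},{"claw":1,"delta_pos":[0,-0.088,0],"roll":0},{"claw":1,"delta_pos":[0,-0.118,0],"roll":0},{"claw":1,"delta_pos":[0,-0.15,0],"roll":0},{"claw":1,"delta_pos":[0,-0.182,0],"roll":0},{"claw":1,"delta_pos":[0,-0.21,0],"roll":0},{"claw":1,"delta_pos":[0,-0.23,0],"roll":0}]'
python3 -m inch '[{"claw":1,"delta_pos":[0,-0.01,0],"roll":0},{"claw":1,"delta_pos":[0,-0.035,0],"roll":0},{"claw":1,"delta_pos":[0,-0.065,0],"roll":0},{"claw":1,"delta_pos":[0,-0.095,0],"roll":0},{"claw":1,"delta_pos":[0,-0.125,0],"roll":0},{"claw":1,"delta_pos":[0,-0.155,0],"roll":0},{"claw":1,"delta_pos":[0,-0.185,0],"roll":0},{"claw":1,"delta_pos":[0,-0.21,0],"roll":0},{"claw":1,"delta_pos":[0,-0.23,0],"roll":0},{"claw":1,"delta_pos":[0,-0.238,0],"roll":0}]'
python3 -c "
from h import *
go((.019,.008,.181))"
```

```text
t: 40.75
ee_pos: [0.5417, 0.1831, 0.1813]
eef_rot: [0.998, 0.06, 0.001, 0.0]
contact_force: [0.4, -2.3, 5.7]
gripper_width: 0.0092
grasp_force: 30.0
t: 42.0
ee_pos: [0.5306, 0.2778, 0.1813]
eef_rot: [0.998, 0.06, 0.001, -0.0]
contact_force: [2.8, -2.4, 5.7]
gripper_width: 0.0097
grasp_force: 30.0
t 42.0 cab [0.0186 0.0064 0.1813] toolY-yaw -83.16 q [ 0.44  0.28  1.97 -0.    0.89  1.9 ] F [ 2.8 -2.4  5.7] w 0.0097 g 30.0
(0.019, 0.008, 0.181) -> [-0.0039, -0.0011, 0.0008]
```

The shelf is home (bar at 0.0186, versus 0.0181 at the start). Now I release, rise, roll back and go over the door handle.

```bash
python3 -m inch '[{"claw":0.5,"delta_pos":[0,0,0],"roll":0},{"claw":0.5,"delta_pos":[0,0,0],"roll":0},{"claw":0.5,"delta_pos":[0,0,-0.08],"roll":0},{"claw":0.5,"delta_pos":[0,0,-0.2],"roll":0},{"claw":0.5,"delta_pos":[0,0,-0.32],"roll":0},{"claw":0.5,"delta_pos":[0,0.05,-0.4],"roll":-0.083},{"claw":0.5,"delta_pos":[0,0.1,-0.4],"roll":-0.167},{"claw":0.5,"delta_pos":[0,0.15,-0.4],"roll":-0.25},{"claw":0.5,"delta_pos":[0,0.2,-0.4],"roll":-0.333},{"claw":0.5,"delta_pos":[0,0.25,-0.4],"roll":-0.417}]'
python3 -m inch '[{"claw":0.5,"delta_pos":[0,0,0],"roll":-0.083},{"claw":0.5,"delta_pos":[0,0,0],"roll":-0.167},{"claw":0.5,"delta_pos":[0,0,0],"roll":-0.25},{"claw":0.5,"delta_pos":[0,0,0],"roll":-0.333},{"claw":0.5,"delta_pos":[0,0,0],"roll":-0.333},{"claw":0.5,"delta_pos":[0,0,0],"roll":-0.333},{"claw":0.5,"delta_pos":[0,0,0],"roll":-0.333},{"claw":0.5,"delta_pos":[0,0,0],"roll":-0.333},{"claw":0.5,"delta_pos":[0,0,0],"roll":-0.333},{"claw":0.5,"delta_pos":[0,0,0],"roll":-0.333}]'
python3 - <<'E'
from h import *
for n in('top','scene'):
    im,d=cap(n);P=(world(n,d)-O)@C
    for lo,hi in((.243,.256),(.259,.275)):
        m=(P[...,2]>lo)&(P[...,2]<hi)&(P[...,0]<-.09)&(P[...,0]>-.22)&(P[...,1]<-.1)&(P[...,1]>-.22)&(d>0)
        if m.sum():print(n,lo,m.sum(),np.median(P[m],0).round(4),P[m].min(0).round(4),P[m].max(0).round(4))
p=w2c((.7128,.1623,.3));go(tuple(p.round(4)))
E
```

```text
t: 43.25
ee_pos: [0.5414, 0.1771, 0.3401]
eef_rot: [0.878, 0.478, -0.0, -0.0]
contact_force: [0.5, -0.9, -1.5]
gripper_width: 0.0226
grasp_force: 0.0
t: 44.5
ee_pos: [0.5416, 0.1779, 0.3403]
eef_rot: [0.664, 0.748, -0.0, 0.0]
contact_force: [0.8, 0.1, 0.7]
gripper_width: 0.0231
grasp_force: 0.0
top 0.243 20 [-0.12   -0.1547  0.2495] [-0.1726 -0.1611  0.2451] [-0.1129 -0.1467  0.2553]
top 0.259 17 [-0.1666 -0.1516  0.2661] [-0.1705 -0.1572  0.2591] [-0.1615 -0.1466  0.2712]
scene 0.243 35 [-0.1154 -0.1581  0.2476] [-0.162  -0.1642  0.2431] [-0.1061 -0.1508  0.2544]
scene 0.259 19 [-0.1595 -0.1543  0.2643] [-0.1662 -0.1603  0.259 ] [-0.1551 -0.1494  0.2664]
t 44.6 cab [-0.0819  0.0073  0.3403] toolY-yaw 6.79 q [ 0.28  0.05  1.92 -0.    1.17  0.16] F [-0.2 -1.   0.1] w 0.0226 g 0.0
(np.float64(-0.1176), np.float64(-0.1608), np.float64(0.3)) -> [-0.0894, 0.4202, 0.1009]
```

```bash
python3 -m inch '[{"claw":0.5,"delta_pos":[-0.03,0.13,0],"roll":0},{"claw":0.5,"delta_pos":[-0.06,0.26,0],"roll":0},{"claw":0.5,"delta_pos":[-0.093,0.38,0],"roll":0},{"claw":0.5,"delta_pos":[-0.093,0.411,0],"roll":0},{"claw":0.5,"delta_pos":[-0.093,0.411,0.07],"roll":0},{"claw":0.5,"delta_pos":[-0.093,0.411,0.15],"roll":0},{"claw":0.5,"delta_pos":[-0.093,0.411,0.23],"roll":0},{"claw":0.5,"delta_pos":[-0.093,0.411,0.295],"roll":0},{"claw":0.5,"delta_pos":[-0.093,0.411,0.295],"roll":0},{"claw":1,"delta_pos":[-0.093,0.411,0.295],"roll":0}]'
python3 -m inch '[{"claw":1,"delta_pos":[0,0,0],"roll":0},{"claw":1,"delta_pos":[0,0,0],"roll":0},{"claw":1,"delta_pos":[0,0,0],"roll":0},{"claw":1,"delta_pos":[0,0,0],"roll":0},{"claw":1,"delta_pos":[0,0,0],"roll":0},{"claw":1,"delta_pos":[0,0,0],"roll":0},{"claw":1,"delta_pos":[0,0,0],"roll":0},{"claw":1,"delta_pos":[0,0,0],"roll":0},{"claw":1,"delta_pos":[0,0,0],"roll":0},{"claw":1,"delta_pos":[0,0,0],"roll":0}]'
python3 -c "
from h import *
T=lambda a:(-.013-.036*np.cos(a)-.110*np.sin(a),-.110-.036*np.sin(a)+.110*np.cos(a),.223)
go(*[tuple(np.round(T(a),4).tolist()) for a in (1.67,1.6,1.5,1.4,1.3,1.2,1.1,1.,.9,.85)])"
```

```text
t: 45.85
ee_pos: [0.7095, 0.1608, 0.2236]
eef_rot: [0.664, 0.748, 0.0, 0.0]
contact_force: [3.7, 1.9, -1.6]
gripper_width: 0.0154
grasp_force: 4.6
t: 47.1
ee_pos: [0.7102, 0.1605, 0.2241]
eef_rot: [0.664, 0.748, 0.001, 0.001]
contact_force: [0.7, -1.8, 7.0]
gripper_width: 0.0101
grasp_force: 38.3
t 47.1 cab [-0.1192 -0.158   0.2241] toolY-yaw 6.81 q [ 0.19  0.42  1.68 -0.    1.04  0.07] F [ 0.7 -1.8  7. ] w 0.0101 g 38.3
(-0.1189, -0.1567, 0.223) -> [0.0006, -0.0032, 0.0028]
(-0.1219, -0.1492, 0.223) -> [-0.0069, -0.022, 0.0027]
(-0.1253, -0.1381, 0.223) -> [-0.0153, -0.0497, 0.0027]
(-0.1275, -0.1268, 0.223) -> [-0.0208, -0.078, 0.0026]
(-0.1286, -0.1153, 0.223) -> [-0.0236, -0.1067, 0.0025]
(-0.1286, -0.1037, 0.223) -> [-0.0236, -0.1357, 0.0025]
(-0.1274, -0.0922, 0.223) -> [-0.0206, -0.1645, 0.0024]
(-0.125, -0.0809, 0.223) -> [-0.0146, -0.1927, 0.0023]
(-0.1215, -0.0698, 0.223) -> [-0.0058, -0.2205, 0.0023]
(-0.1194, -0.0644, 0.223) -> [-0.0005, -0.234, 0.0022]
```

```bash
python3 -m inch '[{"claw":1,"delta_pos":[-0.007,-0.022,0],"roll":0},{"claw":1,"delta_pos":[-0.015,-0.05,0],"roll":0},{"claw":1,"delta_pos":[-0.021,-0.078,0],"roll":0},{"claw":1,"delta_pos":[-0.024,-0.107,0],"roll":0},{"claw":1,"delta_pos":[-0.024,-0.136,0],"roll":0},{"claw":1,"delta_pos":[-0.021,-0.164,0],"roll":0},{"claw":1,"delta_pos":[-0.015,-0.193,0],"roll":0},{"claw":1,"delta_pos":[-0.006,-0.22,0],"roll":0},{"claw":1,"delta_pos":[0,-0.234,0],"roll":0},{"claw":1,"delta_pos":[0,-0.234,0],"roll":0}]'
python3 -c "
from h import *
T=lambda a:(-.013-.036*np.cos(a)-.110*np.sin(a),-.110-.036*np.sin(a)+.110*np.cos(a),.223)
go(*[tuple(np.round(T(a),4).tolist()) for a in (.85,.75,.65,.55,.45,.35,.25,.15,.05,0,-.01)])"
```

```text
t: 48.35
ee_pos: [0.6166, 0.1496, 0.2238]
eef_rot: [0.664, 0.748, 0.001, 0.001]
contact_force: [0.6, -2.6, 5.7]
gripper_width: 0.0103
grasp_force: 30.0
t 48.35 cab [-0.1189 -0.0638  0.2238] toolY-yaw 6.8 q [0.2  0.28 1.87 0.   0.98 0.08] F [ 0.6 -2.6  5.7] w 0.0103 g 30.0
(-0.1194, -0.0644, 0.223) -> [-0.0013, 0.0015, 0.0019]
(-0.1143, -0.0541, 0.223) -> [0.0115, -0.0243, 0.0018]
(-0.1082, -0.0442, 0.223) -> [0.0267, -0.049, 0.0018]
(-0.1012, -0.035, 0.223) -> [0.0442, -0.072, 0.0018]
(-0.0933, -0.0266, 0.223) -> [0.064, -0.093, 0.0017]
(-0.0845, -0.019, 0.223) -> [0.086, -0.112, 0.0017]
(-0.0751, -0.0123, 0.223) -> [0.1095, -0.1288, 0.0017]
(-0.065, -0.0066, 0.223) -> [0.1347, -0.143, 0.0017]
(-0.0545, -0.0019, 0.223) -> [0.161, -0.1548, 0.0016]
(-0.049, 0.0, 0.223) -> [0.1747, -0.1595, 0.0016]
(-0.0479, 0.0004, 0.223) -> [0.1775, -0.1605, 0.0016]
```

```bash
python3 -m inch '[{"claw":1,"delta_pos":[0.012,-0.024,0],"roll":0},{"claw":1,"delta_pos":[0.027,-0.049,0],"roll":0},{"claw":1,"delta_pos":[0.044,-0.072,0],"roll":0},{"claw":1,"delta_pos":[0.064,-0.093,0],"roll":0},{"claw":1,"delta_pos":[0.086,-0.112,0],"roll":0},{"claw":1,"delta_pos":[0.11,-0.129,0],"roll":0},{"claw":1,"delta_pos":[0.135,-0.143,0],"roll":0},{"claw":1,"delta_pos":[0.161,-0.155,0],"roll":0},{"claw":1,"delta_pos":[0.176,-0.16,0],"roll":0},{"claw":1,"delta_pos":[0.178,-0.16,0],"roll":0}]'
python3 -c "
from h import *
go((-.049,0,.223))"
```

```text
t: 49.6
ee_pos: [0.5442, 0.213, 0.2233]
eef_rot: [0.664, 0.748, 0.0, 0.0]
contact_force: [-4.7, -3.9, 10.4]
gripper_width: 0.0104
grasp_force: 30.0
t 49.6 cab [-0.0474  0.0007  0.2233] toolY-yaw 6.82 q [0.33 0.2  1.97 0.   0.96 0.21] F [-4.7 -3.9 10.4] w 0.0104 g 30.0
(-0.049, 0, 0.223) -> [-0.004, 0.0016, 0.0009]
```

```bash
python3 -m inch '[{"claw":0.4,"delta_pos":[0,0,0],"roll":0},{"claw":0.4,"delta_pos":[0,0,0],"roll":0},{"claw":0.4,"delta_pos":[0,0,0],"roll":0},{"claw":0.4,"delta_pos":[0,0,-0.08],"roll":0},{"claw":0.4,"delta_pos":[0,0,-0.18],"roll":0},{"claw":0.4,"delta_pos":[-0.15,0,-0.18],"roll":0},{"claw":0.4,"delta_pos":[-0.3,0,-0.18],"roll":0},{"claw":0.4,"delta_pos":[-0.44,0,-0.18],"roll":0},{"claw":0.4,"delta_pos":[-0.5,0,-0.18],"roll":0},{"claw":0.4,"delta_pos":[-0.5,0,-0.18],"roll":0}]'
python3 - <<'E'
from h import *
for n in('top','scene'):
    im,d=cap(n,n+'5.png');P=(world(n,d)-O)@C
    for lo,hi in((.243,.256),(.259,.275)):
        m=(P[...,2]>lo)&(P[...,2]<hi)&(P[...,0]<-.02)&(P[...,0]>-.1)&(P[...,1]<.12)&(P[...,1]>-.05)&(d>0)
        if m.sum():print(n,lo,m.sum(),np.median(P[m],0).round(4),P[m].min(0).round(4),P[m].max(0).round(4))
go((-.039,.048,.29),(-.039,.048,.262))
E
```

```text
t: 50.85
ee_pos: [0.568, 0.0127, 0.2942]
eef_rot: [0.665, 0.747, -0.0, -0.0]
contact_force: [0.6, 0.9, 0.2]
gripper_width: 0.0273
grasp_force: 0.0
top 0.243 17 [-0.0496  0.0014  0.2482] [-0.0548 -0.0049  0.2435] [-0.0416  0.0579  0.2551]
top 0.259 15 [-0.0426  0.0521  0.2673] [-0.0461  0.0486  0.2604] [-0.0379  0.0575  0.2711]
scene 0.243 31 [-0.0392  0.0035  0.2476] [-0.0498 -0.0065  0.2442] [-0.0286  0.0546  0.2551]
scene 0.259 19 [-0.0331  0.0497  0.2641] [-0.0402  0.0446  0.2595] [-0.0284  0.0563  0.2662]
t 50.95 cab [-0.2474  0.0006  0.2942] toolY-yaw 6.78 q [-0.02  0.09  1.96  0.    1.09 -0.13] F [-0.2  0.2 -1. ] w 0.0276 g 0.0
(-0.039, 0.048, 0.29) -> [0.521, -0.1186, 0.0107]
(-0.039, 0.048, 0.262) -> [0.521, -0.1186, 0.0807]
```

```bash
python3 -m inch '[{"claw":0.4,"delta_pos":[0.12,-0.06,-0.02],"roll":0},{"claw":0.4,"delta_pos":[0.26,-0.12,-0.02],"roll":0},{"claw":0.4,"delta_pos":[0.4,-0.124,-0.02],"roll":0},{"claw":0.4,"delta_pos":[0.5,-0.124,-0.02],"roll":0},{"claw":0.4,"delta_pos":[0.519,-0.124,-0.02],"roll":0},{"claw":0.4,"delta_pos":[0.519,-0.124,0.04],"roll":0},{"claw":0.4,"delta_pos":[0.519,-0.124,0.08],"roll":0},{"claw":1,"delta_pos":[0.519,-0.124,0.08],"roll":0},{"claw":1,"delta_pos":[0.519,-0.124,0.08],"roll":0},{"claw":1,"delta_pos":[0.519,-0.124,0.08],"roll":0}]'
python3 -c "
from h import *
go((-.039,.0795,.262))"
```

```text
t: 52.2
ee_pos: [0.4943, 0.214, 0.2627]
eef_rot: [0.664, 0.748, 0.0, 0.0]
contact_force: [0.2, 0.2, -3.7]
gripper_width: 0.0108
grasp_force: 30.0
t 52.2 cab [-0.0404  0.05    0.2627] toolY-yaw 6.79 q [ 0.37  0.08  2.04 -0.    1.02  0.25] F [ 0.2  0.2 -3.7] w 0.0108 g 30.0
(-0.039, 0.0795, 0.262) -> [0.0036, -0.0738, 0.0017]
```

```bash
python3 -m inch '[{"claw":1,"delta_pos":[0.003,0,0],"roll":0},{"claw":1,"delta_pos":[0.003,-0.012,0],"roll":0},{"claw":1,"delta_pos":[0.003,-0.025,0],"roll":0},{"claw":1,"delta_pos":[0.003,-0.038,0],"roll":0},{"claw":1,"delta_pos":[0.003,-0.051,0],"roll":0},{"claw":1,"delta_pos":[0.003,-0.064,0],"roll":0},{"claw":1,"delta_pos":[0.003,-0.076,0],"roll":0},{"claw":1,"delta_pos":[0.003,-0.076,0],"roll":0},{"claw":1,"delta_pos":[0.003,-0.076,0],"roll":0},{"claw":1,"delta_pos":[0.003,-0.076,0],"roll":0}]'
python3 -c "
from h import *
go((-.039,.078,.262))"
```

```text
t: 53.45
ee_pos: [0.4649, 0.2122, 0.2626]
eef_rot: [0.664, 0.748, 0.001, 0.001]
contact_force: [11.1, 3.2, -5.9]
gripper_width: 0.0113
grasp_force: 30.0
t 53.45 cab [-0.0388  0.0794  0.2626] toolY-yaw 6.8 q [ 0.38  0.03  2.09 -0.    1.02  0.26] F [11.1  3.2 -5.9] w 0.0113 g 30.0
(-0.039, 0.078, 0.262) -> [-0.0005, 0.0035, 0.0016]
```

The bolt is home against its stop, with an 11 N reaction. I release, retreat upward and verify.

```bash
python3 -m inch '[{"claw":0.4,"delta_pos":[0,0.002,0],"roll":0},{"claw":0.4,"delta_pos":[0,0.002,0],"roll":0},{"claw":0.4,"delta_pos":[0,0.002,0],"roll":0},{"claw":0.4,"delta_pos":[0,0.002,-0.06],"roll":0},{"claw":0.4,"delta_pos":[0,0.002,-0.15],"roll":0},{"claw":0.4,"delta_pos":[-0.14,0.002,-0.2],"roll":0},{"claw":0.4,"delta_pos":[-0.28,0.002,-0.2],"roll":0},{"claw":0.4,"delta_pos":[-0.42,0.002,-0.2],"roll":0},{"claw":0.4,"delta_pos":[-0.56,0.002,-0.2],"roll":0},{"claw":0.4,"delta_pos":[-0.56,0.002,-0.2],"roll":0}]'
python3 - <<'E'
from h import *
for n in('top','scene'):
    im,d=cap(n,n+'6.png');P=(world(n,d)-O)@C
    for lo,hi in((.243,.256),(.259,.275)):
        m=(P[...,2]>lo)&(P[...,2]<hi)&(P[...,0]<-.02)&(P[...,0]>-.1)&(P[...,1]<.12)&(P[...,1]>-.05)&(d>0)
        if m.sum():print(n,lo,m.sum(),np.median(P[m],0).round(4))
a=cv2.imread('pics/top6.png')[140:262,75:225];b=cv2.imread('pics/scene6.png')[140:262,200:350]
cv2.imwrite('pics/e.png',cv2.resize(np.hstack([a,b]),None,fx=2.6,fy=2.6,interpolation=2))
E
```

```text
t: 54.7
ee_pos: [0.4912, -0.0134, 0.3423]
eef_rot: [0.665, 0.746, -0.0, 0.0]
contact_force: [-0.3, -0.6, -0.0]
gripper_width: 0.0272
grasp_force: 0.0
top 0.243 16 [-0.0492  0.0018  0.2497]
top 0.259 18 [-0.0401  0.0792  0.2662]
scene 0.243 32 [-0.0365  0.0386  0.2474]
scene 0.259 19 [-0.0323  0.0757  0.2641]
```

View pics/e.png

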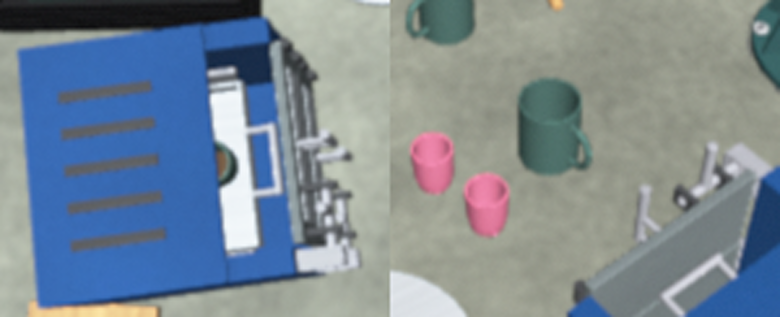

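The left half shows the door shut, the bolt shot into its keeper at about (335,225), the shelf home and a cup upright at (225,160). The right half shows the leaf flush and the mug and pink cups untouched. I hand the job in.

```bash
python3 -c "
from bench import r
print(r.finish_job())"
```

```text
the job is handed in; nothing more can be done
None
```

I handed the job in at about 55 s: the three handleless cups found were set upright on the shelf, which is home, the upper half door is shut and its bolt fully shot. The lower half door, mugs and pink look-alikes were left alone, and the hand-in returned no verdict.

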